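Unpack the spice carrier

ROBOT

A 6-joint arm with a two-finger parallel gripper is mounted at the origin on the work surface. World frame = base frame: x ahead of the robot, y to its left, z up, the work surface at z = 0. Lengths are in mm, angles in rad, forces in N, time in s.
With the tool pointing down it reaches from about 350 to 925 mm from the base axis. Payload 6.4 kg.
Tool frame: the origin (TCP) lies midway between the tips of the shut fingers; the grasp point (between the pads) lies 19 mm behind it; z points along the fingers, y is the line along which they close (so a half turn about z gives the same grasp; the last joint's range is limited). The gripper opens to 85 mm and grips with 20 to 120 N. Pads are 22 mm wide; open, the fingers measure 114 mm over their backs; the gripper's body (76 mm by 85 mm) begins 54 mm behind the grasp point. The pads swing forward as they close: fully open they stand 13 mm farther back than shut.
Start: joints at [1.12, 0.245, 1.558, -0, 1.339, -0.174], TCP at [177.628, 625.27, 231.29] pointing down, gripper open.
Joint ranges: [-3.13, 3.13], [-1.02, 2.26], [0.13, 2.54], [-0.95, 4.09], [0.21, 2.88], [-2.74, 2.74]. Speed limits (rad/s): [2.57, 2.57, 3.14, 3.14, 3.14, 3.14].

INTERFACE

Orientations are given as a rotation vector (axis times angle).
In Python, from workcell import r gives the robot as it stands.
- The arm moves only by the tool move_arm, never from a script. Its argument "deltas" is a list of rows, each a list of 3 entries, a list of its own where there are three numbers: the shift along the tool's x, y, z each as a share of 0.1 m, from -1 to 1, then the turn about the tool's z as a share of 1.5 rad, from -1 to 1, then the opening, from 0 (shut) to 1 (fully open). A call has exactly 10 rows; each row is the pose to reach, as a shift and turn from the pose commanded when the call began, along the tool's axes at that moment; what a row does not reach only later rows make up. A row lasts 1/12 s, in which the tool goes at most 41.7 mm and 7.16 degrees, less where a joint would pass 70% of its speed; a pose out of reach is approached as far as the arm can. A call with a number of a shift or a turn outside -1 to 1 is refused whole. A call with a gripper value outside its range is refused whole. The fingers move at their own pace and stop on an object; "grip_force" is the grip in N (left out, the last holds). Time passes only in rows, so rows that repeat a pose let the fingers close, or fill a call up. It gives the time, the measured TCP pose, the force, the opening and the grip force at its end, in the units of the state.
- r.state(): the state, without advancing time (a new reading comes with each control period).
- r.camera(name): name is "scene" or "top" or "wrist"; returns (picture, depth): 400x640x3 uint8, blue, green, red; 400x640 float32, mm along the optical axis (not along the pixel's ray), 0 where there is no reading.
- r.camera_model(name): a dict with "fov_y" (degrees; the focal length in pixels is half the picture's height over the tangent of half this angle, whatever the lens; pixels are square), "cx", "cy" (the principal point, pixels), "T" (4x4, takes a point from camera to world coordinates). Camera axes: x right, y up, looking along -z (the intrinsics and any distortion apply to the point x, -y, -z); pixel columns grow to the right and rows downward; lengths in mm; the calibration is good to about 2 mm. The wrist camera is an equidistant fisheye: a pixel r from the principal point sees the ray r / f radians off the axis. A picture is of the moment at which its call begins: read the wrist's pose just before it. camera_model takes no time and is no camera call; for the wrist camera it gives the pose at the moment of the call.
- r.finish_job(): hands the job in; it is judged then, once.
The state is a dict: "time_s": time; "joint_positions": joint angles; "qd": joint speeds; "joint_efforts": joint torques, N m; "ee_pos": TCP position; "eef_rot": TCP orientation; "ft_force": force on the tool from outside, world axes, zero at the start; "torque": the same for the moment, N m; "finger_gap": finger opening in mm; "grip_force": force on a finger pad.
Only numpy, scipy, OpenCV 4.12 (cv2) and the standard library are available. Lean on these libraries where they do the work, as an engineer would, in place of code of your own. Each camera call takes 0.05 s, during which the arm holds its last target. There are 200 camera calls.

TASK

Unpack the spice carrier: first, before moving any tin, lift the wooden carrying bar straight up out of its two U brackets and lay it in both V cradles of the steel bar rest, its middle at the middle of the rest. Then take the stacks of tins apart and stand each tin upright on the coaster of its lid's colour, wholly within the coaster. Set the tins down gently without dropping or tipping them, leave the jar and the mug alone, and let go of everything.

Things in the scene. Friction and masses are not known exactly. Their poses are not given: they have to be found in the camera images.
- bar_center (a point): Centre of the loose carrying bar: a light-wood round dowel, 14 mm thick, 330 mm long, 60 g, along its own y axis. It starts across the top of the spice carrier, in two open-topped U brackets 145 mm either side of this point (slots 20 mm wide, 22 mm deep; bar axis 124 mm above the counter), 10 mm above the lids of the upper tins. Nothing stands under its middle.
- carrier: Fixed wooden spice carrier: a tray 330 mm long (own y) by 100 mm, 12 mm thick, with an end post (44 by 22 mm) 145 mm either side of its middle, 139 mm high, the U brackets at their tops. Two stacks of two tins stand on it about 60 mm either side of the middle. Origin: centre of its underside.
- rest_mid (a point): Bar rest: a fixed dark-steel base 220 by 60 mm, 6 mm thick, with a V cradle 95 mm either side of its middle along its own y axis; the Vs slope at 45 degrees, 59 mm wide at the mouth, tops 55 mm above the counter. This point is where the middle of the seated bar's axis comes to lie, 35 mm above the counter; the bar lies along y.
- tin_red_center (a point): Centre, half-way up, of the large round spice tin with the red lid: a closed cylinder of bare metal, 60 mm in diameter and 50 mm tall with its lid, about 200 g, z axis upward. It stands on the carrier's tray (12 mm above the counter), one small tin standing on its lid.
- tin_blue_center (a point): Centre, half-way up, of the large round spice tin with the blue lid: a closed cylinder of bare metal, 60 mm in diameter and 50 mm tall with its lid, about 200 g, z axis upward. It stands on the carrier's tray (12 mm above the counter), one small tin standing on its lid.
- tin_yellow_center (a point): Centre, half-way up, of the small round spice tin with the yellow lid: a closed cylinder of bare metal, 42 mm in diameter and 45 mm tall with its lid, about 100 g, z axis upward. It stands on the lid of one of the two large tins in the carrier, loose; which of the two varies.
- tin_green_center (a point): Centre, half-way up, of the small round spice tin with the green lid: a closed cylinder of bare metal, 42 mm in diameter and 45 mm tall with its lid, about 100 g, z axis upward. It stands on the lid of one of the two large tins in the carrier, loose; which of the two varies.
- coaster_red: The red round flat coaster, 84 mm in diameter, 4 mm thick, fixed on the counter; origin at the centre of its underside, on the counter. Place of the large tin with the red lid.
- coaster_blue: The blue round flat coaster, 84 mm in diameter, 4 mm thick, fixed on the counter; origin at the centre of its underside, on the counter. Place of the large tin with the blue lid.
- coaster_yellow: The yellow round flat coaster, 66 mm in diameter, 4 mm thick, fixed on the counter; origin at the centre of its underside, on the counter. Place of the small tin with the yellow lid.
- coaster_green: The green round flat coaster, 66 mm in diameter, 4 mm thick, fixed on the counter; origin at the centre of its underside, on the counter. Place of the small tin with the green lid.
- jar: Bystander: a closed storage jar with a black lid and a pale label, 70 mm in diameter and 120 mm tall; origin at the centre of its underside. To be left alone.
- mug: Bystander: a white mug, 80 mm across and 90 mm tall, handle at its own +y; origin at the centre of its underside. To be left alone.
Things that resemble listed ones, but are neither listed nor needed, are in the scene too. Several things look just like the coaster_blue: the one meant starts nearest to the robot's base.

How it is judged:
By the outcome, as a careful person would: the job done as asked, in the order asked, and still so for the second after the job is handed in, with the robot touching nothing.
It also fails if it takes over 144 s, if anything falls off the work surface, if the arm or the gripper's body presses on something with over 40 N, if the wrist force passes 120 N, or if a joint passes its speed limit or range.

## Working session

There is one attempt and no reset: what is moved stays moved. The work goes in short steps, Python scripts to look and compute and a tool call to move; the robot and the scene stay as the last step left them, time stands still between calls to the robot, and variables do not carry over. Pictures are saved under pics/ and viewed, at most 14 in all, crops included, and the job is handed in when it is done.

Besides the shell and the picture viewer there is one more tool, called after "Emit:" by a JSON object that holds its "name" and its "arguments", one argument or row to a line. move_arm: Moves the arm, as the interface text tells. Its arguments: {"type":"object","properties":{"deltas":{"type":"array"},"grip_force":{"type":"number"}},"required":["deltas"]}

```bash
mkdir -p pics
cat > h.py <<'E'
import numpy as np, cv2
from workcell import r
def ray(m,u,v,fish=False):
    f=200/np.tan(np.radians(m["fov_y"])/2); T=np.array(m["T"])
    x,y=u-m["cx"],v-m["cy"]
    if fish:
        rr=np.hypot(x,y)+1e-9; a=rr/f; d=np.array([np.sin(a)*x/rr,-np.sin(a)*y/rr,-np.cos(a)])
    else: d=np.array([x/f,-y/f,-1])
    return T[:3,3],T[:3,:3]@d
def onz(m,u,v,z,fish=False):
    o,d=ray(m,u,v,fish); return o+d*(z-o[2])/d[2]
E
python3 - <<'E'
from h import *
s=r.state(); print(s)
for n in("scene","top","wrist"):
    m=r.camera_model(n); print(n,m)
    p,d=r.camera(n); cv2.imwrite(f"pics/{n}0.png",p); np.save(f"{n}0d.npy",d)
E
```

```text
{'time_s': 0.0, 'joint_positions': array([ 1.11988189e+00,  2.45818578e-01,  1.55902467e+00,  2.42767404e-05,
        1.33868559e+00, -1.74079310e-01]), 'qd': array([ 0.00155725,  0.00176477, -0.00033851,  0.00060471,  0.0001906 ,
        0.00059114]), 'joint_efforts': array([ 1.13379636e-03, -4.29518223e+01, -3.26125002e+01, -1.36091794e-04,
        5.43971590e-03,  6.18322630e-06]), 'ee_pos': array([177.38200881, 624.74879773, 230.17170474]), 'eef_rot': array([-4.33387656e-01, -3.11093078e+00,  2.88209441e-03]), 'ft_force': array([-0.49875065,  0.07030786, -0.09823537]), 'torque': array([ 0.02086011, -0.02004189, -0.0537863 ]), 'grip_force': 0.0, 'finger_gap': 85.62751045812}
scene {'fov_y': 57.52916758564543, 'cx': 319.22544231214994, 'cy': 195.6368085331426, 'T': array([[-3.74262558e-01, -7.54644299e-01,  5.38924410e-01,
         1.05178885e+03],
       [ 9.27275954e-01, -2.98714801e-01,  2.25674041e-01,
         1.52808002e+02],
       [-9.31893016e-03,  5.84192990e-01,  8.11561278e-01,
         7.63349955e+02],
       [ 0.00000000e+00,  0.00000000e+00,  0.00000000e+00,
        
[... 183 characters left out ...]
39685e+02],
       [-9.99504839e-01,  3.04536877e-02,  7.91510703e-03,
        -5.18868967e+01],
       [ 1.36231062e-02,  1.92074559e-01,  9.81285776e-01,
         1.41101383e+03],
       [ 0.00000000e+00,  0.00000000e+00,  0.00000000e+00,
         1.00000000e+00]])}
wrist {'fov_y': 65.70646984690485, 'cx': 319.7568252043706, 'cy': 202.7173081542015, 'T': array([[ 2.73110381e-01, -9.26401082e-01, -2.59213724e-01,
         1.11164185e+02],
       [ 9.61980719e-01,  2.62460891e-01,  7.55471875e-02,
         6.42921899e+02],
       [-1.95353147e-03, -2.69991325e-01,  9.62860773e-01,
         3.71550646e+02],
       [ 0.00000000e+00,  0.00000000e+00,  0.00000000e+00,
         1.00000000e+00]])}
```

View pics/top0.png

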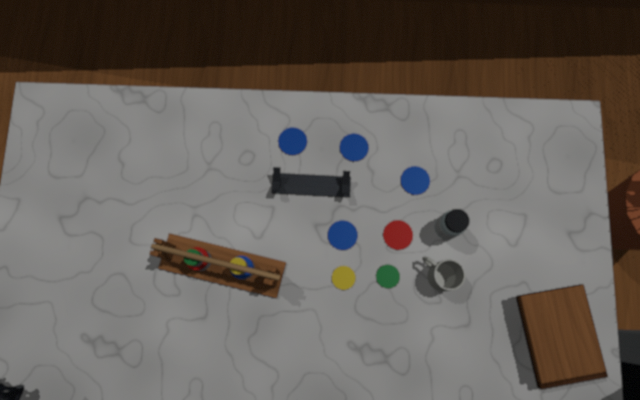

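View pics/scene0.png

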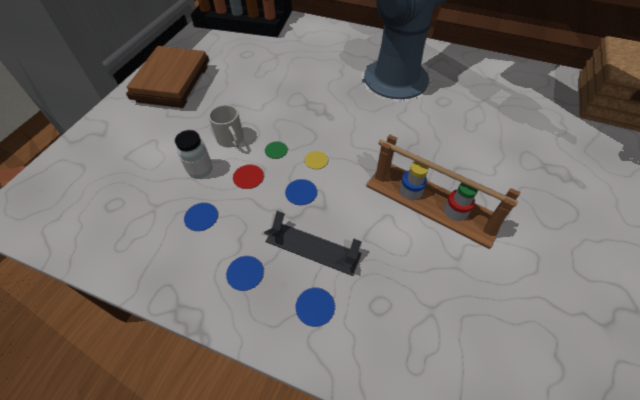

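The top view shows the carrier with its bar running from (153,243) to (278,277). Green is on red at about (195,258) and yellow on blue at about (240,267). The rest is at (311,185), and the coasters are blue (342,235, nearest the base), red (398,235), yellow (343,278) and green (388,276). The jar is at (452,223) and the mug at (448,277).

```bash
cat >> h.py <<'E'
def blobs(p,col,amin=20):
    h=cv2.cvtColor(p,cv2.COLOR_BGR2HSV)
    H,S,V=[h[...,i].astype(int) for i in range(3)]
    c={"red":((H<6)|(H>174)),"blue":(H>105)&(H<125),"yellow":(H>20)&(H<34),"green":(H>50)&(H<85)}[col]&(S>140)&(V>50)
    n,l,st,ce=cv2.connectedComponentsWithStats(c.astype(np.uint8))
    return [(st[i,4],ce[i],st[i,:4]) for i in range(1,n) if st[i,4]>=amin]
E
python3 - <<'E'
from h import *
np.set_printoptions(precision=1,suppress=True)
for n in("top","scene"):
    p=cv2.imread(f"pics/{n}0.png"); m=r.camera_model(n)
    for c in("red","blue","yellow","green"):
        for a,ce,b in blobs(p,c):
            if a>60: print(n,c,a,ce,"z4",onz(m,*ce,4)[:2],"z62",onz(m,*ce,62)[:2],"z107",onz(m,*ce,107)[:2])
m=r.camera_model("top")
for uv in((153,243),(278,277)): print("bar",onz(m,*uv,124))
for uv in((276,184),(347,185)): print("rest",onz(m,*uv,45))
m=r.camera_model("scene")
for uv in((388,146),(510,200)): print("bar",onz(m,*uv,124))
p=cv2.imread("pics/top0.png"); a=cv2.resize(p[140:310,140:370],None,fx=3.4,fy=3.4,interpolation=cv2.INTER_CUBIC); cv2.imwrite("pics/crop.png",a)
E
```

```text
top red 626 [397.6 234.6] z4 [ 554.4 -257.7] z62 [ 546.2 -249.2] z107 [ 539.8 -242.6]
top red 64 [197.6 266.7] z4 [450.6 283. ] z62 [446.7 269.2] z107 [443.6 258.5]
top blue 558 [292.1 140.8] z4 [813.8  42.8] z62 [794.9  38.9] z107 [780.2  35.9]
top blue 566 [353.5 147. ] z4 [ 801.2 -131.9] z62 [ 782.8 -128.6] z107 [ 768.5 -126.1]
top blue 587 [414.7 180.1] z4 [ 710.  -305.5] z62 [ 695.4 -295. ] z107 [ 684.  -286.9]
top blue 624 [342.  234.8] z4 [ 549.2 -105. ] z62 [ 541.2 -102.8] z107 [ 535.  -101.1]
top yellow 89 [237.9 261.6] z4 [467.5 175.4] z62 [462.8 166.1] z107 [459.2 158.8]
top yellow 397 [343.  277.4] z4 [ 433.4 -110.4] z62 [ 430.1 -108. ] z107 [ 427.6 -106.1]
top green 341 [387.3 276.1] z4 [ 440.5 -230.2] z62 [ 436.9 -222.9] z107 [ 434.2 -217.2]
scene red 549 [247.7 176.2] z4 [ 558.7 -260.2] z62 [ 596.3 -228.7] z107 [ 625.5 -204.2]
scene red 222 [458.7 204.2] z4 [443.1 277.8] z62 [489.6 268.3] z107 [525.6 260.9]
scene blue 179 [411.4 183.7] z4 [422.7 151.9] z62 [470.7 152. ] z107 [508. 152.]
scene blue 605 [300.7 191.8] z4 [ 554.  -107.4] z62 [592.  -87.6] z107 [621.5 -72.1]
scene blue 699 [200.4 216.5] z4 [ 714.8 -308. ] z62 [ 740.5 -272.8] z107 [ 760.5 -245.5]
scene blue 956 [244.4 272.9] z4 [ 806.1 -134.1] z62 [ 824.8 -112.2] z107 [839.4 -95.2]
scene blue 1145 [314.7 306.7] z4 [818.4  40.7] z62 [836.2  49.2] z107 [850.1  55.9]
scene yellow 293 [315.7 159.8] z4 [ 437.8 -113.1] z62 [484.7 -92.8] z107 [521.1 -77. ]
scene yellow 192 [418.3 169.3] z4 [367.9 157.7] z62 [420.1 157.3] z107 [460.6 157. ]
scene green 244 [275.6 149.9] z4 [ 445.1 -232.6] z62 [ 491.4 -203.2] z107 [ 527.4 -180.3]
scene green 131 [466.1 191.3] z4 [395.2 288.6] z62 [445.4 278.3] z107 [484.3 270.2]
bar [497.9 369.6 124. ]
bar [423.1  55.  124. ]
rest [676.9  78.7  45. ]
rest [ 680.2 -113.9   45. ]
bar [431.   73.2 124. ]
bar [488.2 357.4 124. ]
```

View pics/crop.png

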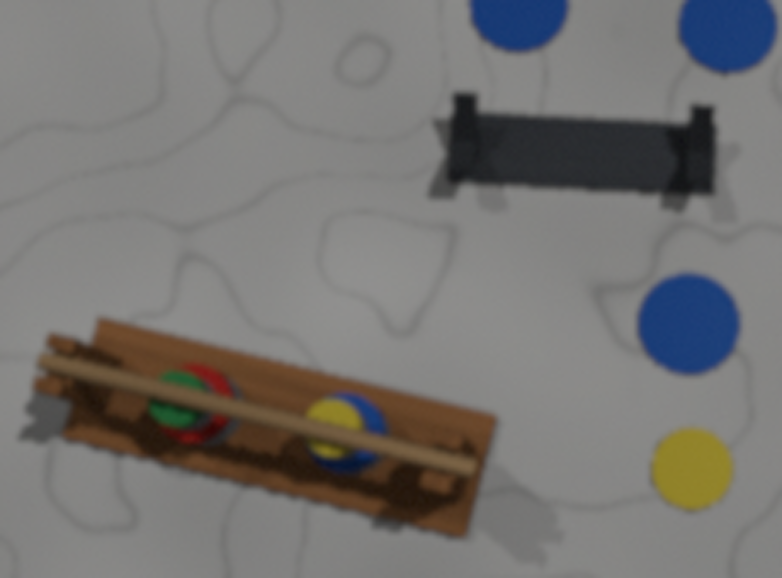

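View pics/wrist0.png

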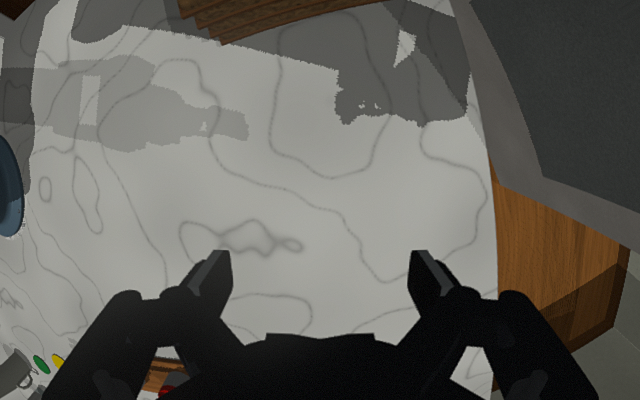

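The crop confirms the bar's ends at crop px (38,360) and (477,467), and the rest's cradles at about (463,140) and (702,150). The wrist view shows only the counter and the fingers. Next I move over the middle of the bar and turn across it.

Emit:
{"name": "move_arm", "arguments": {
  "deltas": [
    [[-0.3,-0.27,-0.05],0,1],
    [[-0.6,-0.53,-0.1],0,1],
    [[-0.96,-0.8,-0.2],0,1],
    [[-0.96,-0.8,-0.2],0,1],
    [[-0.96,-0.8,-0.2],0,1],
    [[-0.96,-0.8,-0.2],0,1],
    [[-0.96,-0.8,-0.2],0,1],
    [[-0.96,-0.8,-0.2],0,1],
    [[-0.96,-0.8,-0.2],0,1],
    [[-0.96,-0.8,-0.2],0,1]
  ]
}}

```text
time_s: 0.98
ee_pos: [247.4, 522.5, 250.9]
eef_rot: [-0.431, -3.111, 0.001]
ft_force: [0.7, -0.1, -0.4]
finger_gap: 85.2
grip_force: 0.0
```

Emit:
{"name": "move_arm", "arguments": {
  "deltas": [
    [[-0.3,-0.27,0],0,1],
    [[-0.6,-0.53,0],0,1],
    [[-0.96,-0.8,0],0,1],
    [[-0.96,-0.8,0],0,1],
    [[-0.96,-0.8,0],0,1],
    [[-0.96,-0.8,0],0,1],
    [[-0.96,-0.8,0],0,1],
    [[-0.96,-0.8,0],0,1],
    [[-0.96,-0.8,0],0,1],
    [[-0.96,-0.8,0],0,1]
  ]
}}

```text
time_s: 1.82
ee_pos: [318.0, 419.6, 251.2]
eef_rot: [-0.431, -3.112, 0.0]
ft_force: [0.7, 0.2, 0.8]
finger_gap: 85.5
grip_force: 0.0
```

Emit:
{"name": "move_arm", "arguments": {
  "deltas": [
    [[-0.3,-0.27,0],0,1],
    [[-0.6,-0.53,0],0,1],
    [[-0.96,-0.8,0],0,1],
    [[-0.96,-0.8,0],0,1],
    [[-0.96,-0.8,0],0,1],
    [[-0.96,-0.8,0],0,1],
    [[-0.96,-0.8,0],0,1],
    [[-0.96,-0.8,0],0,1],
    [[-0.96,-0.8,0],0,1],
    [[-0.96,-0.8,0],0,1]
  ]
}}

```text
time_s: 2.65
ee_pos: [388.6, 316.4, 251.3]
eef_rot: [-0.431, -3.112, 0.0]
ft_force: [-1.1, -0.3, -0.6]
finger_gap: 85.6
grip_force: 0.0
```

Emit:
{"name": "move_arm", "arguments": {
  "deltas": [
    [[-0.3,-0.27,0],0.08,1],
    [[-0.6,-0.53,0],0.16,1],
    [[-0.96,-0.8,0],0.24,1],
    [[-0.96,-0.8,0],0.32,1],
    [[-0.96,-0.8,0],0.4,1],
    [[-0.96,-0.8,0],0.48,1],
    [[-0.96,-0.8,0],0.56,1],
    [[-0.96,-0.8,0],0.64,1],
    [[-0.96,-0.8,0],0.72,1],
    [[-0.96,-0.8,0],0.8,1]
  ]
}}

```text
time_s: 3.48
ee_pos: [459.4, 212.9, 251.3]
eef_rot: [-2.121, -2.318, 0.0]
ft_force: [-0.0, 0.2, -0.7]
finger_gap: 85.3
grip_force: 0.0
```

Emit:
{"name": "move_arm", "arguments": {
  "deltas": [
    [[0,0,0],0.08,1],
    [[0,0,0],0.16,1],
    [[0,0,0],0.22,1],
    [[0,0,0],0.22,1],
    [[0,0,0],0.22,1],
    [[0,0,0],0.22,1],
    [[0,0,0],0.22,1],
    [[0,0,0],0.22,1],
    [[0,0,0],0.22,1],
    [[0,0,0],0.22,1]
  ]
}}

```text
time_s: 4.32
ee_pos: [459.6, 212.5, 251.3]
eef_rot: [2.467, 1.945, 0.0]
ft_force: [0.4, 0.4, -0.5]
finger_gap: 85.1
grip_force: 0.0
```

Run:
```python
from h import *
np.set_printoptions(precision=2,suppress=True)
s=r.state(); print(s['time_s'],s['ee_pos'],s['eef_rot'],s['joint_positions'])
m=r.camera_model("wrist");p,d=r.camera("wrist");cv2.imwrite("pics/w1.png",p);np.savez("w1",d=d,**m)
m=r.camera_model("top"); print(onz(m,151.2,245.9,124),onz(m,280.3,277.4,124))
```

```text
4.3167 [459.59 212.51 251.29] [2.47 1.94 0.  ] [ 0.21 -0.12  1.9  -0.    1.36  0.44]
[490.53 373.38 124.  ] [422.25  49.28 124.  ]
```

View pics/w1.png

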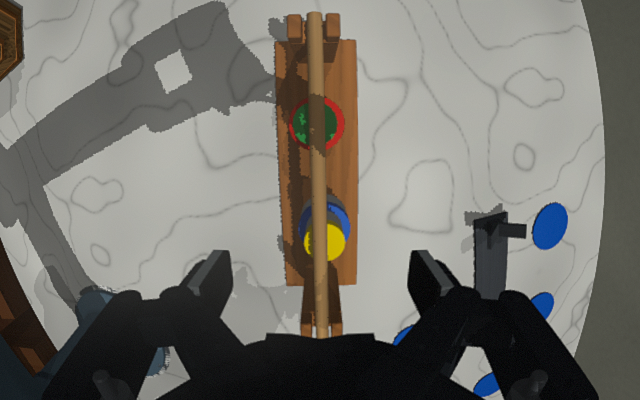

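The wrist view looks along the bar, from its far end at about (314,14) to its near end at about (321,337). The red and green lids are at (316,122), the blue at (325,225) and the yellow at (324,243). Part of the rest shows at (490,240).

```bash
cat >> h.py <<'E'
from scipy.spatial.transform import Rotation as Ro
def tool(m_pos,rot,P):
    return Ro.from_rotvec(rot).as_matrix().T@(np.asarray(P)-m_pos)
E
python3 - <<'E'
from h import *
np.set_printoptions(precision=1,suppress=True)
s=r.state();m=dict(np.load("w1.npz"));p=cv2.imread("pics/w1.png")
print("R",Ro.from_rotvec(s['eef_rot']).as_matrix())
h=cv2.cvtColor(p,cv2.COLOR_BGR2HSV)
for v in (14,60,90,150,180,300,335):
    print(v,h[v,300:340:3].tolist()[:0], end=' ')
for uv in((314.5,13),(315.5,90),(318,180),(321,300),(321.5,337)):
    P=onz(m,*uv,124 if 1 else 0,True); print("bar",P,"tool",tool(s['ee_pos'],s['eef_rot'],P))
for c in("red","yellow","green","blue"):
    for a,ce,b in blobs(p,c,60): print(c,a,ce,b,"z107",onz(m,*ce,107,True)[:2],"z62",onz(m,*ce,62,True)[:2])
d=m["d"]; 
for uv in((314,90),(320,300),(316,135),(330,245)): print(uv,d[uv[1],uv[0]])
E
```

```text
R [[ 0.2  1.   0. ]
 [ 1.  -0.2  0. ]
 [ 0.   0.  -1. ]]
14 [] 60 [] 90 [] 150 [] 180 [] 300 [] 335 [] bar [492.7 371.3 124. ] tool [162.2  -4.9 127.3]
bar [477.2 302.7 124. ] tool [ 91.8  -3.9 127.3]
bar [460.8 225.6 124. ] tool [ 13.   -1.8 127.3]
bar [434.5 103.9 124. ] tool [-111.5    1.   127.3]
bar [423.4  54.5 124. ] tool [-162.1    1.7  127.3]
red 224 [296.4 123.7] [289  98  21  52] z107 [453.1 278.2] z62 [449.6 278.2]
red 365 [335.5 123.1] [325  98  19  51] z107 [487.9 270.3] z62 [489.9 269. ]
yellow 577 [334.1 240.5] [327 220  19  41] z107 [461.1 158.8] z62 [458.9 140. ]
yellow 221 [308.5 241.3] [303 225  10  33] z107 [436.1 163.9] z62 [429.9 145.9]
blue 1204 [549.7 225.8] [533 203  35  46] z107 [721.9 106.5] z62 [760.8  79.5]
blue 269 [341.  218.5] [328 204  22  36] z107 [472.7 179.9] z62 [472.4 164.4]
blue 384 [543.3 303.5] [531 293  23  26] z107 [724.  -13.3] z62 [763.2 -59.3]
blue 132 [401.3 335.5] [393 326  20  20] z107 [513.3  15.5] z62 [519.3 -25.9]
blue 403 [486.4 385.6] [474 372  26  25] z107 [ 640.6 -149.8] z62 [ 666.7 -217.3]
(314, 90) 246.64845
(320, 300) 301.0594
(316, 135) 258.32172
(330, 245) 310.80344
```

Emit:
{"name": "move_arm", "arguments": {
  "deltas": [
    [[0,-0.016,0.3],-0.013,1],
    [[0,-0.016,0.6],-0.013,1],
    [[0,-0.016,0.9],-0.013,1],
    [[0,-0.016,1.0],-0.013,1],
    [[0,-0.016,1.0],-0.013,1],
    [[0,-0.016,1.0],-0.013,1],
    [[0,-0.016,1.0],-0.013,1],
    [[0,-0.016,1.0],-0.013,1],
    [[0,-0.016,1.0],-0.013,1],
    [[0,-0.016,1.0],-0.013,1]
  ]
}}

```text
time_s: 5.2
ee_pos: [458.7, 213.1, 152.5]
eef_rot: [2.448, 1.968, 0.003]
ft_force: [-0.5, 1.6, 0.2]
finger_gap: 85.6
grip_force: 0.0
```

Emit:
{"name": "move_arm", "arguments": {
  "deltas": [
    [[0,0,0.15],0,1],
    [[0,0,0.3],0,1],
    [[0,0,0.45],0,1],
    [[0,0,0.45],0,1],
    [[0,0,0.45],0,0],
    [[0,0,0.45],0,0],
    [[0,0,0.45],0,0],
    [[0,0,0.45],0,0],
    [[0,0,0.45],0,0],
    [[0,0,0.45],0,0]
  ],
  "grip_force": 40
}}

```text
time_s: 6.03
ee_pos: [458.3, 213.0, 106.9]
eef_rot: [2.448, 1.968, 0.001]
ft_force: [-0.8, -0.3, 8.1]
finger_gap: 12.6
grip_force: 40.8
```

Emit:
{"name": "move_arm", "arguments": {
  "deltas": [
    [[0,0,0],0,0],
    [[0,0,0],0,0],
    [[0,0,0],0,0],
    [[0,0,0],0,0],
    [[0,0,0],0,0],
    [[0,0,0],0,0],
    [[0,0,0],0,0],
    [[0,0,0],0,0],
    [[0,0,0],0,0],
    [[0,0,0],0,0]
  ]
}}

```text
time_s: 6.87
ee_pos: [458.4, 213.0, 106.9]
eef_rot: [2.448, 1.968, 0.001]
ft_force: [-1.7, -0.4, 5.2]
finger_gap: 12.4
grip_force: 39.1
```

Emit:
{"name": "move_arm", "arguments": {
  "deltas": [
    [[0,0,-0.1],0,0],
    [[0,0,-0.2],0,0],
    [[0,0,-0.3],0,0],
    [[0,0,-0.45],0,0],
    [[0,0,-0.6],0,0],
    [[0,0,-0.8],0,0],
    [[0,0,-1.0],0,0],
    [[0,0,-1.0],0,0],
    [[0,0,-1.0],0,0],
    [[0,0,-1.0],0,0]
  ]
}}

```text
time_s: 7.7
ee_pos: [457.5, 212.8, 205.8]
eef_rot: [-2.448, -1.968, 0.001]
ft_force: [-0.2, 0.3, -1.7]
finger_gap: 12.3
grip_force: 39.0
```

Emit:
{"name": "move_arm", "arguments": {
  "deltas": [
    [[-0.12,0.18,0],0,0],
    [[-0.24,0.36,0],0,0],
    [[-0.36,0.54,0],0,0],
    [[-0.48,0.72,0],0,0],
    [[-0.6,0.9,0],0,0],
    [[-0.6,0.9,0],0,0],
    [[-0.6,0.9,0],0,0],
    [[-0.6,0.9,0],0,0],
    [[-0.6,0.9,0],0,0],
    [[-0.6,0.9,0],0,0]
  ]
}}

```text
time_s: 8.53
ee_pos: [532.3, 135.7, 205.9]
eef_rot: [-2.447, -1.969, 0.001]
ft_force: [0.9, -0.5, -0.5]
finger_gap: 12.3
grip_force: 39.1
```

Emit:
{"name": "move_arm", "arguments": {
  "deltas": [
    [[-0.12,0.18,0],0,0],
    [[-0.24,0.36,0],0,0],
    [[-0.36,0.54,0],-0.03,0],
    [[-0.48,0.72,0],-0.06,0],
    [[-0.6,0.9,0],-0.1,0],
    [[-0.6,0.9,0],-0.147,0],
    [[-0.6,0.9,0],-0.147,0],
    [[-0.6,0.9,0],-0.147,0],
    [[-0.6,0.9,0],-0.147,0],
    [[-0.6,0.9,0],-0.147,0]
  ]
}}

```text
time_s: 9.37
ee_pos: [607.6, 57.8, 206.3]
eef_rot: [-2.217, -2.226, 0.0]
ft_force: [-0.3, -0.1, -0.3]
finger_gap: 12.6
grip_force: 39.2
```

Run:
```python
from h import *
np.set_printoptions(precision=3,suppress=True)
s=r.state(); print(s['time_s'],s['ee_pos'],s['eef_rot'],s['finger_gap'],s['joint_positions'])
m=r.camera_model("wrist");p,d=r.camera("wrist");cv2.imwrite("pics/w2.png",p);np.savez("w2",d=d,**m)
```

```text
9.3667 [607.569  57.769 206.324] [-2.217 -2.226  0.   ] 12.562237296913306 [-0.091  0.177  1.684  0.     1.281 -0.095]
```

View pics/w2.png

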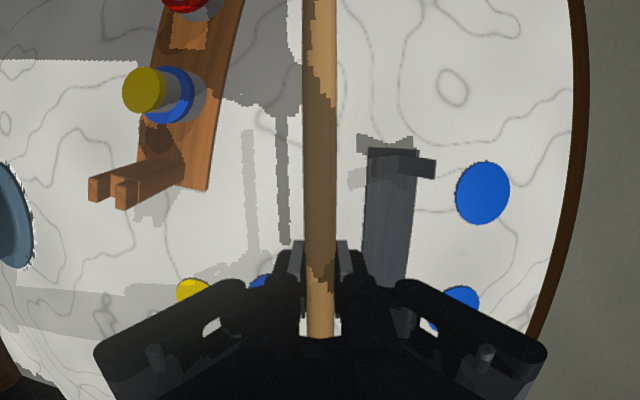

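The view shows the bar held straight along the tool's x, with its end visible at (320,335). The rest's far cradle is at about (400,160). I'll locate the rest from depth in both views.

```bash
cat >> h.py <<'E'
def cloud(m,d,fish=False):
    v,u=np.mgrid[0:400,0:640]; f=200/np.tan(np.radians(m["fov_y"])/2); T=np.array(m["T"])
    x,y=u-m["cx"],v-m["cy"]
    if fish:
        rr=np.hypot(x,y)+1e-9; k=np.tan(np.minimum(rr/f,1.5))/rr; D=np.stack([x*k,-y*k,-np.ones_like(k)],-1)
    else: D=np.stack([x/f,-y/f,-np.ones(x.shape)],-1)
    return (D*d[...,None])@T[:3,:3].T+T[:3,3]
E
python3 - <<'E'
from h import *
np.set_printoptions(precision=3,suppress=True)
for n,m,d,p in(("top",r.camera_model("top"),np.load("top0d.npy"),cv2.imread("pics/top0.png")),("w2",dict(np.load("w2.npz")),None,cv2.imread("pics/w2.png"))):
    if d is None:d=m["d"]
    C=cloud(m,d,n=="w2"); hsv=cv2.cvtColor(p,cv2.COLOR_BGR2HSV)
    reg=(C[...,0]>620)&(C[...,0]<740)&(C[...,1]>-150)&(C[...,1]<120)&(d>0)&(p.max(2)<110)&(hsv[...,1]<100)
    for lo,hi in((2,11),(22,42),(42,60)):
        P=C[reg&(C[...,2]>lo)&(C[...,2]<hi)]
        if len(P)<5: continue
        print(n,lo,hi,len(P),"min",np.percentile(P,1,axis=0),"max",np.percentile(P,99,axis=0),"minrect",cv2.minAreaRect(P[:,:2].astype(np.float32)))
        for sgn in(1,-1):
            Q=P[(P[:,1]+17)*sgn>70]
            if lo>20 and len(Q)>3: print("  side",sgn,len(Q),Q.min(0),Q.max(0))
E
```

```text
top 2 11 1228 min [ 652.216 -123.685    2.15 ] max [718.668 100.324  10.721] minrect ((683.9024047851562, -8.394302368164062), (88.76234436035156, 237.53012084960938), 2.9512271881103516)
top 22 42 184 min [ 668.988 -119.315   22.171] max [709.94   89.627  41.814] minrect ((689.2396850585938, -14.597969055175781), (210.10203552246094, 42.991790771484375), 89.37617492675781)
  side 1 92 [669.289  69.842  22.029] [711.866  90.57   41.894]
  side -1 92 [ 666.746 -119.716   22.468] [709.63  -99.909  41.961]
top 42 60 171 min [ 653.499 -118.611   42.128] max [723.248  89.672  58.885] minrect ((687.2564086914062, -14.110321044921875), (208.42608642578125, 67.88624572753906), 88.54174041748047)
  side 1 89 [655.83   71.361  42.07 ] [723.41   90.802  59.815]
  side -1 82 [ 653.379 -118.83    42.061] [ 718.833 -100.369   55.798]
w2 2 11 5342 min [660.208 -78.556   2.832] max [718.15   92.556   6.277] minrect ((689.0952758789062, 4.492591857910156), (179.26220703125, 60.299781799316406), 88.8525390625)
w2 22 42 670 min [673.174  68.385  23.378] max [710.043  88.478  41.741] minrect ((692.6083984375, 78.365234375), (46.16463088989258, 20.514368057250977), 0.28662607073783875)
  side 1 670 [669.475  68.121  22.213] [715.644  88.693  41.973]
w2 42 60 590 min [657.556  68.778  42.203] max [723.299  88.681  53.847] minrect ((690.6898803710938, 78.64569854736328), (20.698421478271484, 66.63703155517578), 88.6829833984375)
  side 1 590 [657.309  67.898  42.049] [723.982  89.629  54.515]
```

Emit:
{"name": "move_arm", "arguments": {
  "deltas": [
    [[-0.15,0.16,0],0,0],
    [[-0.3,0.32,0],0,0],
    [[-0.45,0.48,0],0,0],
    [[-0.6,0.64,0],0.014,0],
    [[-0.741,0.806,0],0.014,0],
    [[-0.741,0.806,0.2],0.014,0],
    [[-0.741,0.806,0.4],0.014,0],
    [[-0.741,0.806,0.6],0.014,0],
    [[-0.741,0.806,0.8],0.014,0],
    [[-0.741,0.806,0.8],0.014,0]
  ]
}}

```text
time_s: 10.25
ee_pos: [685.7, -15.9, 121.0]
eef_rot: [-2.235, -2.197, 0.008]
ft_force: [-0.4, -0.3, -2.4]
finger_gap: 12.8
grip_force: 39.2
```

Run:
```python
from h import *
np.set_printoptions(precision=3,suppress=True)
s=r.state(); print(s['time_s'],s['ee_pos'],s['eef_rot'],s['finger_gap'])
a,_=r.camera("top"); b,_=r.camera("scene")
cv2.imwrite("pics/t3.png",a);cv2.imwrite("pics/s3.png",b)
c=np.vstack([cv2.resize(a[140:260,180:440],None,fx=2.4,fy=2.4),cv2.resize(b[130:255,200:460],None,fx=2.4,fy=2.4)]);cv2.imwrite("pics/c3.png",c);print(c.shape)
for x,y in((688.5,-16),):
  for dy in(165,-165):
    for n in("top","scene"):
      m=r.camera_model(n);T=np.array(m["T"]);q=T[:3,:3].T@(np.array([x+.017*dy,y+dy,s['ee_pos'][2]+17])-T[:3,3]);f=200/np.tan(np.radians(m["fov_y"])/2)
      print(n,dy,m["cx"]+f*q[0]/-q[2],m["cy"]-f*q[1]/-q[2])
```

```text
10.25 [685.675 -15.85  120.959] [-2.235 -2.197  0.008] 12.764903646203532
(588, 624, 3)
top 165 245.46110035177185 169.12274320101142
scene 165 390.36901490292166 243.42859714664738
top -165 375.2846933709354 175.28479017838978
scene -165 241.38351215020663 190.67046219911416
```

View pics/c3.png

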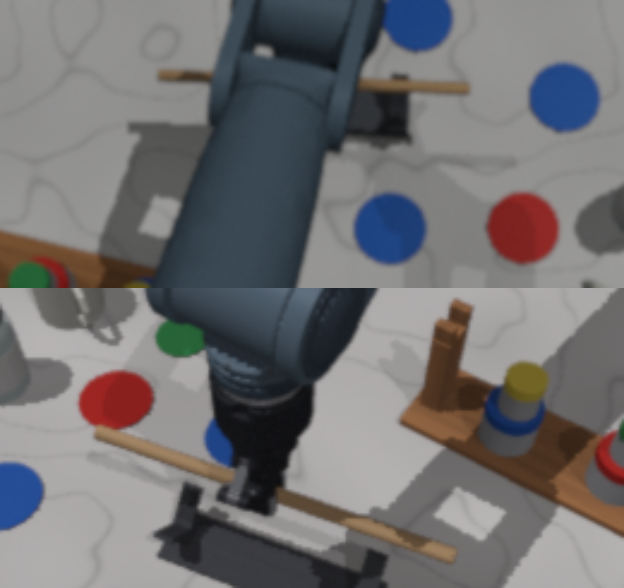

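The bar's ends are where predicted, at top px (246,171) and (376,177), so it is centred in the grip and over the rest.

Emit:
{"name": "move_arm", "arguments": {
  "deltas": [
    [[0,0,0.15],0,0],
    [[0,0,0.3],0,0],
    [[0,0,0.45],0,0],
    [[0,0,0.6],0,0],
    [[0,0,0.7],0,0],
    [[0,0,0.75],0,0],
    [[0,0,0.8],0,0],
    [[0,0,0.8],0,0],
    [[0,0,0.8],0,0],
    [[0,0,0.8],0,0]
  ]
}}

```text
time_s: 11.18
ee_pos: [689.6, -16.9, 47.3]
eef_rot: [2.239, 2.202, 0.001]
ft_force: [0.4, -0.5, 0.2]
finger_gap: 12.4
grip_force: 39.2
```

Emit:
{"name": "move_arm", "arguments": {
  "deltas": [
    [[0,0,0.06],0,0],
    [[0,0,0.12],0,0],
    [[0,0,0.18],0,0],
    [[0,0,0.21],0,0],
    [[0,0,0.23],0,0],
    [[0,0,0.25],0,0],
    [[0,0,0.26],0,0],
    [[0,0,0.27],0,0],
    [[0,0,0.27],0,0],
    [[0,0,0.27],0,0]
  ]
}}

```text
time_s: 12.02
ee_pos: [689.1, -16.8, 19.5]
eef_rot: [2.24, 2.202, 0.0]
ft_force: [-0.3, 0.0, -0.8]
finger_gap: 12.4
grip_force: 39.2
```

Emit:
{"name": "move_arm", "arguments": {
  "deltas": [
    [[0,0,0.01],0,0],
    [[0,0,0.015],0,0],
    [[0,0,0.02],0,0],
    [[0,0,0.025],0,0],
    [[0,0,0.025],0,0],
    [[0,0,0.025],0,0],
    [[0,0,0.025],0,0],
    [[0,0,0.025],0,0],
    [[0,0,0.025],0,0],
    [[0,0,0.025],0,0]
  ]
}}

```text
time_s: 12.85
ee_pos: [689.6, -16.8, 17.8]
eef_rot: [2.24, 2.202, 0.001]
ft_force: [-0.8, 0.4, 5.8]
finger_gap: 12.5
grip_force: 39.8
```

Emit:
{"name": "move_arm", "arguments": {
  "deltas": [
    [[0,0,0],0,0.25],
    [[0,0,0],0,0.3],
    [[0,0,0],0,0.4],
    [[0,0,0],0,0.6],
    [[0,0,0],0,1],
    [[0,0,0],0,1],
    [[0,0,0],0,1],
    [[0,0,0],0,1],
    [[0,0,0],0,1],
    [[0,0,0],0,1]
  ]
}}

```text
time_s: 13.68
ee_pos: [688.9, -16.8, 16.8]
eef_rot: [-2.24, -2.202, 0.0]
ft_force: [0.5, -0.1, 0.5]
finger_gap: 85.4
grip_force: 0.0
```

Emit:
{"name": "move_arm", "arguments": {
  "deltas": [
    [[0,0,-0.1],0,1],
    [[0,0,-0.3],0,1],
    [[0,0,-0.6],0,1],
    [[0,0,-0.9],0,1],
    [[0,0,-1.0],0,1],
    [[0,0,-1.0],0,1],
    [[0,0,-1.0],0,1],
    [[0,0,-1.0],0,1],
    [[0,0,-1.0],0,1],
    [[0,0,-1.0],0,1]
  ]
}}

```text
time_s: 14.52
ee_pos: [687.8, -16.6, 114.6]
eef_rot: [-2.238, -2.2, 0.003]
ft_force: [0.4, -0.5, 0.4]
finger_gap: 85.6
grip_force: 0.0
```

Emit:
{"name": "move_arm", "arguments": {
  "deltas": [
    [[0,0,-0.3],0,1],
    [[0,0,-0.6],0,1],
    [[0,0,-0.9],0,1],
    [[0,-0.3,-1.0],0,1],
    [[0,-0.6,-1.0],0,1],
    [[0,-1,-1.0],0,1],
    [[0,-1,-1.0],0,1],
    [[0,-1,-1.0],0,1],
    [[0,-1,-1.0],0,1],
    [[0,-1,-1.0],0,1]
  ]
}}

```text
time_s: 15.35
ee_pos: [590.2, -15.3, 217.3]
eef_rot: [2.239, 2.202, 0.001]
ft_force: [0.1, 0.0, -0.6]
finger_gap: 85.1
grip_force: 0.0
```

Emit:
{"name": "move_arm", "arguments": {
  "deltas": [
    [[0.2,-0.3,0],0,1],
    [[0.4,-0.6,0],0,1],
    [[0.6,-0.9,0],0,1],
    [[0.8,-1,0],0,1],
    [[0.8,-1,0],0,1],
    [[0.8,-1,0],0,1],
    [[0.8,-1,0],0,1],
    [[0.8,-1,0],0,1],
    [[0.8,-1,0],0,1],
    [[0.8,-1,0],0,1]
  ]
}}

```text
time_s: 16.18
ee_pos: [490.9, 66.0, 216.7]
eef_rot: [-2.241, -2.201, 0.0]
ft_force: [-0.3, 0.3, -0.2]
finger_gap: 85.5
grip_force: 0.0
```

Run:
```python
from h import *
np.set_printoptions(precision=3,suppress=True)
s=r.state(); print(s['time_s'],s['ee_pos'],s['eef_rot'],s['finger_gap'])
m=r.camera_model("wrist");p,d=r.camera("wrist");cv2.imwrite("pics/w4.png",p);np.savez("w4",d=d,**m)
for c in("red","yellow","green","blue"):
    for a,ce,b in blobs(p,c,60): print(c,a,ce,b,"z107",onz(m,*ce,107,True)[:2],"z62",onz(m,*ce,62,True)[:2],"z4",onz(m,*ce,4,True)[:2])
b,_=r.camera("scene");a,_=r.camera("top");cv2.imwrite("pics/c4.png",np.vstack([cv2.resize(a[140:260,180:440],None,fx=2.4,fy=2.4),cv2.resize(b[130:255,200:460],None,fx=2.4,fy=2.4)]))
```

```text
16.1833 [490.891  65.991 216.74 ] [-2.241 -2.201  0.   ] 85.54432683486439
red 495 [294.966   5.073] [271   0  50  14] z107 [473.239 230.039] z62 [469.919 247.311] z4 [465.641 269.573]
yellow 1986 [269.473  89.77 ] [244  65  52  50] z107 [451.7   158.004] z62 [444.519 162.361] z4 [435.263 167.978]
yellow 1395 [281.899 304.073] [259 285  47  39] z107 [451.789 -38.462] z62 [444.624 -69.327] z4 [ 435.388 -109.109]
blue 820 [287.882 106.306] [250  67  58  60] z107 [466.289 143.754] z62 [461.723 145.557] z4 [455.838 147.881]
blue 1716 [543.269 193.191] [524 166  40  55] z107 [717.585  69.147] z62 [758.072  57.575] z4 [810.256  42.659]
blue 2277 [365.378 298.934] [336 275  60  49] z107 [532.643 -34.033] z62 [539.974 -64.104] z4 [ 549.422 -102.862]
blue 445 [522.375 286.856] [502 277  34  25] z107 [715.798 -38.902] z62 [755.965 -69.846] z4 [ 807.736 -109.729]
blue 222 [458.77  375.833] [450 367  17  19] z107 [ 662.131 -167.44 ] z62 [ 692.676 -221.428] z4 [ 732.046 -291.013]
```

View pics/c4.png

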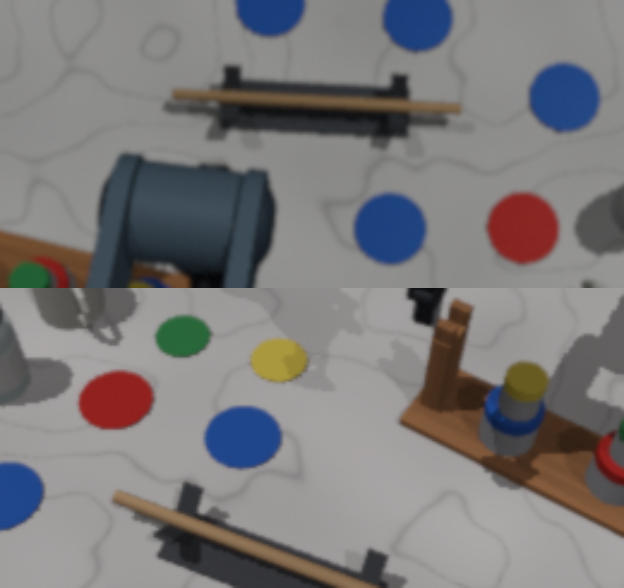

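View pics/w4.png

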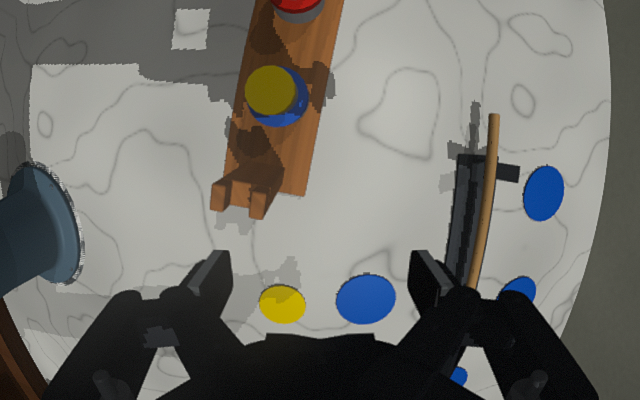

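The bar is seated in both cradles with its middle on the rest's. The wrist view shows the yellow lid at (270,90), about (452,158), with its coaster at (282,304) and the blue coaster at (365,299). Next is the yellow tin.

Emit:
{"name": "move_arm", "arguments": {
  "deltas": [
    [[0.2,-0.1,0],0,1],
    [[0.5,-0.2,0],0,1],
    [[0.8,-0.3,0],0,1],
    [[0.913,-0.407,0],0,1],
    [[0.913,-0.407,0],0,1],
    [[0.913,-0.407,0.2],0,1],
    [[0.913,-0.407,0.4],0,1],
    [[0.913,-0.407,0.6],0,1],
    [[0.913,-0.407,0.6],0,1],
    [[0.913,-0.407,0.6],0,1]
  ]
}}

```text
time_s: 17.17
ee_pos: [450.9, 158.0, 156.1]
eef_rot: [-2.24, -2.201, 0.003]
ft_force: [-0.1, -0.1, -0.2]
finger_gap: 85.5
grip_force: 0.0
```

Run:
```python
from h import *
np.set_printoptions(precision=3,suppress=True)
s=r.state(); print(s['time_s'],s['ee_pos'],s['eef_rot'],s['finger_gap'])
m=r.camera_model("wrist");p,d=r.camera("wrist");cv2.imwrite("pics/w5.png",p);np.savez("w5",d=d,**m)
for c in("red","yellow","green","blue"):
    for a,ce,b in blobs(p,c,60): print(c,a,ce,b,"z107",onz(m,*ce,107,True)[:2],"z62",onz(m,*ce,62,True)[:2],"z4",onz(m,*ce,4,True)[:2])
```

```text
17.1667 [450.85  157.953 156.126] [-2.24  -2.201  0.003] 85.48174861573179
red 1473 [339.043  74.648] [304  33  78  63] z107 [463.601 252.236] z62 [466.349 258.506] z4 [469.892 266.587]
yellow 3138 [320.443 219.505] [290 188  63  63] z107 [450.792 160.789] z62 [450.512 145.441] z4 [450.151 125.658]
green 3226 [346.503  42.096] [314  11  66  64] z107 [468.553 273.075] z62 [472.472 284.27 ] z4 [477.523 298.7  ]
blue 731 [332.197 185.338] [290 170  67  52] z107 [458.576 183.349] z62 [460.136 173.333] z4 [462.147 160.424]
blue 139 [287.597 204.993] [284 189   9  33] z107 [429.863 170.946] z62 [424.635 157.999] z4 [417.897 141.311]
blue 1360 [574.507 265.463] [555 240  39  52] z107 [683.982 108.154] z62 [738.828  80.363] z4 [809.518  44.543]
```

View pics/w5.png

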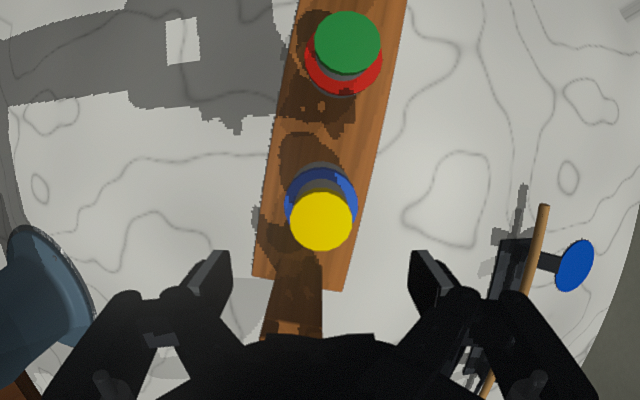

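The yellow lid is at (320,219), about (451,160), which is centred between the fingers. Green is at (347,42), about (469,273).

Emit:
{"name": "move_arm", "arguments": {
  "deltas": [
    [[0.02,0,0.2],0,1],
    [[0.02,0,0.4],0,1],
    [[0.02,0,0.6],0,1],
    [[0.02,0,0.8],0,1],
    [[0.02,0,0.9],0,1],
    [[0.02,0,0.9],0,1],
    [[0.02,0,0.9],0,0.6],
    [[0.02,0,0.9],0,0.5],
    [[0.02,0,0.9],0,0.4],
    [[0.02,0,0.9],0,0.3]
  ],
  "grip_force": 30
}}

```text
time_s: 18.05
ee_pos: [452.3, 160.7, 68.3]
eef_rot: [2.239, 2.201, 0.003]
ft_force: [-3.0, -0.5, 5.0]
finger_gap: 40.4
grip_force: 30.2
```

Emit:
{"name": "move_arm", "arguments": {
  "deltas": [
    [[0,0,0],0,0.2],
    [[0,0,0],0,0.2],
    [[0,0,0],0,0.2],
    [[0,0,0],0,0.2],
    [[0,0,0],0,0.2],
    [[0,0,-0.05],0,0.2],
    [[0,0,-0.1],0,0.2],
    [[0,0,-0.15],0,0.2],
    [[0,0,-0.2],0,0.2],
    [[0,0,-0.2],0,0.2]
  ]
}}

```text
time_s: 18.88
ee_pos: [451.9, 160.7, 88.0]
eef_rot: [2.239, 2.202, 0.003]
ft_force: [-0.2, 0.1, -1.9]
finger_gap: 40.2
grip_force: 30.5
```

Emit:
{"name": "move_arm", "arguments": {
  "deltas": [
    [[0,0,-0.2],0,0.2],
    [[0,0,-0.4],0,0.2],
    [[0,0,-0.6],0,0.2],
    [[0,0,-0.8],0,0.2],
    [[-0.2,0,-0.8],0,0.2],
    [[-0.4,0,-0.8],0,0.2],
    [[-0.6,0,-0.8],0,0.2],
    [[-0.8,0,-0.8],0,0.2],
    [[-0.9,-0.04,-0.8],0,0.2],
    [[-0.9,-0.04,-0.8],0,0.2]
  ]
}}

```text
time_s: 19.72
ee_pos: [445.0, 69.5, 166.5]
eef_rot: [-2.243, -2.199, 0.001]
ft_force: [-0.1, -0.2, -0.9]
finger_gap: 40.2
grip_force: 30.7
```

Emit:
{"name": "move_arm", "arguments": {
  "deltas": [
    [[-0.2,0,0],0,0.2],
    [[-0.4,0,0],0,0.2],
    [[-0.6,0,0],0,0.2],
    [[-0.8,0,0],0,0.2],
    [[-0.9,-0.04,0],0,0.2],
    [[-0.9,-0.04,0],0,0.2],
    [[-0.9,-0.04,0],0,0.2],
    [[-0.9,-0.04,0],0,0.2],
    [[-0.9,-0.04,0],0,0.2],
    [[-0.9,-0.04,0],0,0.2]
  ]
}}

```text
time_s: 20.55
ee_pos: [440.2, -18.4, 166.7]
eef_rot: [-2.239, -2.204, -0.0]
ft_force: [0.3, 0.1, -0.3]
finger_gap: 40.4
grip_force: 30.7
```

Emit:
{"name": "move_arm", "arguments": {
  "deltas": [
    [[-0.2,0,0],0,0.2],
    [[-0.4,0,0],0,0.2],
    [[-0.6,0,0],0,0.2],
    [[-0.8,0,0],0,0.2],
    [[-0.91,-0.034,0],0,0.2],
    [[-0.91,-0.034,0.2],0,0.2],
    [[-0.91,-0.034,0.4],0,0.2],
    [[-0.91,-0.034,0.6],0,0.2],
    [[-0.91,-0.034,0.8],0,0.2],
    [[-0.91,-0.034,0.8],0,0.2]
  ]
}}

```text
time_s: 21.38
ee_pos: [432.5, -108.3, 83.1]
eef_rot: [-2.234, -2.198, 0.004]
ft_force: [-0.0, 1.3, -0.8]
finger_gap: 40.7
grip_force: 30.8
```

Emit:
{"name": "move_arm", "arguments": {
  "deltas": [
    [[0,0,0.2],0,0.2],
    [[0,0,0.4],0,0.2],
    [[0,0,0.5],0,0.2],
    [[0,0,0.55],0,0.2],
    [[0,0,0.6],0,0.2],
    [[0,0,0.6],0,0.2],
    [[0,0,0.6],0,0.2],
    [[0,0,0.6],0,0.2],
    [[0,0,0.6],0,0.2],
    [[0,0,0.6],0,0.2]
  ]
}}

```text
time_s: 22.22
ee_pos: [435.6, -110.4, 27.4]
eef_rot: [2.239, 2.202, 0.001]
ft_force: [0.7, -0.1, -2.4]
finger_gap: 40.6
grip_force: 30.8
```

Emit:
{"name": "move_arm", "arguments": {
  "deltas": [
    [[0,0,0.05],0,0.2],
    [[0,0,0.1],0,0.2],
    [[0,0,0.13],0,0.2],
    [[0,0,0.145],0,0.2],
    [[0,0,0.155],0,0.2],
    [[0,0,0.165],0,0.2],
    [[0,0,0.17],0,0.2],
    [[0,0,0.175],0,0.2],
    [[0,0,0.175],0,0.2],
    [[0,0,0.175],0,0.2]
  ]
}}

```text
time_s: 23.05
ee_pos: [435.1, -110.1, 10.3]
eef_rot: [-2.239, -2.202, 0.001]
ft_force: [-6.1, 1.0, 12.3]
finger_gap: 40.2
grip_force: 32.1
```

Emit:
{"name": "move_arm", "arguments": {
  "deltas": [
    [[0,0,-0.005],0,0.5],
    [[0,0,-0.005],0,0.55],
    [[0,0,-0.005],0,0.65],
    [[0,0,-0.005],0,0.8],
    [[0,0,-0.005],0,1],
    [[0,0,-0.005],0,1],
    [[0,0,-0.2],0,1],
    [[0,0,-0.5],0,1],
    [[0,0,-0.8],0,1],
    [[0,0,-1.0],0,1]
  ]
}}

```text
time_s: 23.88
ee_pos: [436.0, -110.6, 111.8]
eef_rot: [2.238, 2.201, 0.001]
ft_force: [1.3, 0.2, -0.5]
finger_gap: 85.5
grip_force: 0.0
```

Emit:
{"name": "move_arm", "arguments": {
  "deltas": [
    [[0,0,-0.3],0,1],
    [[0,0,-0.6],0,1],
    [[0.3,0,-0.9],0,1],
    [[0.6,0.05,-1],0,1],
    [[0.96,0.065,-1],0,1],
    [[0.96,0.065,-1],0,1],
    [[0.96,0.065,-1],0,1],
    [[0.96,0.065,-1],0,1],
    [[0.96,0.065,-1],0,1],
    [[0.96,0.065,-1],0,1]
  ]
}}

```text
time_s: 24.72
ee_pos: [443.1, -15.2, 208.9]
eef_rot: [-2.242, -2.2, 0.001]
ft_force: [0.2, 0.3, -0.9]
finger_gap: 85.3
grip_force: 0.0
```

Emit:
{"name": "move_arm", "arguments": {
  "deltas": [
    [[0.3,0,0],0,1],
    [[0.6,0.05,0],0,1],
    [[0.96,0.065,0],0,1],
    [[0.96,0.065,0],0,1],
    [[0.96,0.065,0],0,1],
    [[0.96,0.065,0],0,1],
    [[0.96,0.065,0],0,1],
    [[0.96,0.065,0],0,1],
    [[0.96,0.065,0],0,1],
    [[0.96,0.065,0],0,1]
  ]
}}

```text
time_s: 25.55
ee_pos: [451.5, 80.9, 209.3]
eef_rot: [2.242, 2.201, -0.0]
ft_force: [-0.2, -0.6, -0.0]
finger_gap: 85.2
grip_force: 0.0
```

Emit:
{"name": "move_arm", "arguments": {
  "deltas": [
    [[0.3,0,0],0,1],
    [[0.6,0.05,0],0,1],
    [[0.96,0.065,0],0,1],
    [[0.96,0.065,0],0,1],
    [[0.96,0.065,0],0,1],
    [[0.96,0.065,0],0,1],
    [[0.96,0.065,0],0,1],
    [[0.96,0.065,0],0,1],
    [[0.96,0.065,0],0,1],
    [[0.96,0.065,0],0,1]
  ]
}}

```text
time_s: 26.38
ee_pos: [459.7, 176.8, 209.3]
eef_rot: [2.242, 2.201, 0.0]
ft_force: [0.1, -0.3, 0.2]
finger_gap: 85.2
grip_force: 0.0
```

Emit:
{"name": "move_arm", "arguments": {
  "deltas": [
    [[0.3,0,0],0,1],
    [[0.6,0.05,0],0,1],
    [[0.96,0.065,0],0,1],
    [[0.96,0.065,0.3],0,1],
    [[0.96,0.065,0.5],0,1],
    [[0.96,0.065,0.5],0,1],
    [[0.96,0.065,0.5],0,1],
    [[0.96,0.065,0.5],0,1],
    [[0.96,0.065,0.5],0,1],
    [[0.96,0.065,0.5],0,1]
  ]
}}

```text
time_s: 27.22
ee_pos: [468.8, 273.3, 161.1]
eef_rot: [2.24, 2.201, 0.004]
ft_force: [0.1, -0.1, -0.2]
finger_gap: 85.4
grip_force: 0.0
```

```bash
cat > look.py <<'E'
from h import *
import sys
np.set_printoptions(precision=3,suppress=True)
s=r.state(); print(s['time_s'],s['ee_pos'],s['eef_rot'],s['finger_gap'])
m=r.camera_model("wrist");p,d=r.camera("wrist");cv2.imwrite(f"pics/{sys.argv[1]}.png",p)
for c in("red","yellow","green","blue"):
    for a,ce,b in blobs(p,c,200):
        ce=b[:2]+b[2:]/2-.5
        print(c,a,ce,b,*[(z,onz(m,*ce,z,True)[:2]) for z in (107,62,49,4)])
E
python3 look.py w6
```

```text
27.2167 [468.79  273.33  161.057] [2.24  2.201 0.004] 85.3971136844618
red 1248 [321.  191.5] [285 164  73  56] (107, array([469.676, 293.707])) (62, array([469.787, 282.841])) (49, array([469.819, 279.701])) (4, array([469.93 , 268.835]))
green 2701 [321. 217.] [292 189  59  57] (107, array([469.391, 276.3  ])) (62, array([469.436, 261.424])) (49, array([469.449, 257.127])) (4, array([469.494, 242.251]))
blue 2446 [303.  313.5] [273 289  61  50] (107, array([454.373, 198.359])) (62, array([450.96 , 165.531])) (49, array([449.973, 156.048])) (4, array([446.56, 123.22]))
blue 320 [552. 321.] [542 309  21  25] (107, array([703.121, 156.728])) (62, array([757.001, 114.311])) (49, array([772.566, 102.057])) (4, array([826.445,  59.641]))
```

Emit:
{"name": "move_arm", "arguments": {
  "deltas": [
    [[0.025,0,0.2],0,1],
    [[0.025,0,0.4],0,1],
    [[0.025,0,0.6],0,1],
    [[0.025,0,0.8],0,1],
    [[0.025,0,0.93],0,1],
    [[0.025,0,0.93],0,1],
    [[0.025,0,0.93],0,0.6],
    [[0.025,0,0.93],0,0.5],
    [[0.025,0,0.93],0,0.4],
    [[0.025,0,0.93],0,0.3]
  ]
}}

```text
time_s: 28.1
ee_pos: [468.9, 276.2, 67.9]
eef_rot: [2.239, 2.202, 0.004]
ft_force: [-0.5, -1.1, 5.2]
finger_gap: 40.4
grip_force: 29.9
```

Emit:
{"name": "move_arm", "arguments": {
  "deltas": [
    [[0,0,0],0,0.2],
    [[0,0,0],0,0.2],
    [[0,0,0],0,0.2],
    [[0,0,0],0,0.2],
    [[0,0,0],0,0.2],
    [[0,0,-0.05],0,0.2],
    [[0,0,-0.1],0,0.2],
    [[0,0,-0.15],0,0.2],
    [[0,0,-0.2],0,0.2],
    [[0,0,-0.2],0,0.2]
  ]
}}

```text
time_s: 28.93
ee_pos: [468.4, 276.1, 87.6]
eef_rot: [2.239, 2.202, 0.003]
ft_force: [-0.4, 0.1, -0.0]
finger_gap: 40.6
grip_force: 30.4
```

Emit:
{"name": "move_arm", "arguments": {
  "deltas": [
    [[0,0,-0.2],0,0.2],
    [[0,0,-0.4],0,0.2],
    [[0,0,-0.6],0,0.2],
    [[0,0,-0.8],0,0.2],
    [[-0.2,0,-0.9],0,0.2],
    [[-0.4,0,-0.9],0,0.2],
    [[-0.6,0,-0.9],0,0.2],
    [[-0.8,-0.033,-0.9],0,0.2],
    [[-1,-0.033,-0.9],0,0.2],
    [[-1,-0.033,-0.9],0,0.2]
  ]
}}

```text
time_s: 29.77
ee_pos: [462.5, 173.6, 176.1]
eef_rot: [2.243, 2.199, -0.002]
ft_force: [-0.6, -1.0, -0.7]
finger_gap: 40.6
grip_force: 30.6
```

Emit:
{"name": "move_arm", "arguments": {
  "deltas": [
    [[-0.2,0,0],0,0.2],
    [[-0.4,0,0],0,0.2],
    [[-0.6,0,0],0,0.2],
    [[-0.8,-0.033,0],0,0.2],
    [[-1,-0.033,0],0,0.2],
    [[-1,-0.033,0],0,0.2],
    [[-1,-0.033,0],0,0.2],
    [[-1,-0.033,0],0,0.2],
    [[-1,-0.033,0],0,0.2],
    [[-1,-0.033,0],0,0.2]
  ]
}}

```text
time_s: 30.6
ee_pos: [457.8, 76.8, 176.2]
eef_rot: [-2.239, -2.204, -0.0]
ft_force: [0.1, -0.4, -1.0]
finger_gap: 40.4
grip_force: 30.6
```

Emit:
{"name": "move_arm", "arguments": {
  "deltas": [
    [[-0.2,0,0],0,0.2],
    [[-0.4,0,0],0,0.2],
    [[-0.6,0,0],0,0.2],
    [[-0.8,-0.033,0],0,0.2],
    [[-1,-0.033,0],0,0.2],
    [[-1,-0.033,0],0,0.2],
    [[-1,-0.033,0],0,0.2],
    [[-1,-0.033,0],0,0.2],
    [[-1,-0.033,0],0,0.2],
    [[-1,-0.033,0],0,0.2]
  ]
}}

```text
time_s: 31.43
ee_pos: [452.8, -23.0, 176.2]
eef_rot: [-2.238, -2.204, -0.0]
ft_force: [0.4, 0.3, -1.7]
finger_gap: 40.3
grip_force: 30.6
```

Emit:
{"name": "move_arm", "arguments": {
  "deltas": [
    [[-0.2,0,0],0,0.2],
    [[-0.4,0,0],0,0.2],
    [[-0.6,0,0],0,0.2],
    [[-0.8,-0.033,0],0,0.2],
    [[-1,-0.033,0],0,0.2],
    [[-1,-0.033,0],0,0.2],
    [[-1,-0.033,0],0,0.2],
    [[-1,-0.033,0],0,0.2],
    [[-1,-0.033,0],0,0.2],
    [[-1,-0.033,0],0,0.2]
  ]
}}

```text
time_s: 32.27
ee_pos: [447.8, -123.0, 176.2]
eef_rot: [-2.239, -2.204, -0.0]
ft_force: [-0.7, -0.3, -1.0]
finger_gap: 40.6
grip_force: 30.6
```

```bash
python3 look.py w7
```

```text
32.2667 [ 447.815 -122.985  176.224] [-2.239 -2.204 -0.   ] 40.649208387201625
red 756 [419.  275.5] [398 262  43  28] (107, array([ 526.055, -176.207])) (62, array([ 542.641, -202.059])) (49, array([ 547.433, -209.527])) (4, array([ 564.019, -235.379]))
yellow 2849 [307.5 173.5] [277 143  62  62] (107, array([439.339, -93.351])) (62, array([ 437.385, -101.487])) (49, array([ 436.821, -103.838])) (4, array([ 434.867, -111.975]))
green 6281 [318.  292.5] [269 247  99  92] (107, array([ 444.941, -188.325])) (62, array([ 444.185, -216.768])) (49, array([ 443.966, -224.985])) (4, array([ 443.21 , -253.428]))
blue 1625 [588.5  67. ] [571  38  36  59] (107, array([690.531,   8.371])) (62, array([742.283,  21.983])) (49, array([757.234,  25.916])) (4, array([808.986,  39.528]))
blue 4311 [415. 167.] [379 129  73  77] (107, array([515.35 , -89.168])) (62, array([529.647, -96.41 ])) (49, array([533.778, -98.503])) (4, array([ 548.075, -105.745]))
blue 1620 [576.5 191.5] [558 163  38  58] (107, array([ 683.047, -107.334])) (62, array([ 733.2 , -118.46])) (49, array([ 747.688, -121.675])) (4, array([ 797.841, -132.801]))
blue 995 [508.  303.5] [488 285  41  38] (107, array([ 624.249, -216.302])) (62, array([ 661.83 , -250.727])) (49, array([ 672.687, -260.672])) (4, array([ 710.268, -295.096]))
```

View pics/w7.png

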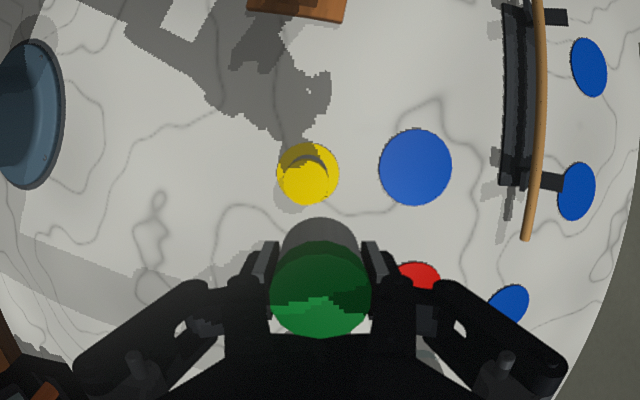

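The yellow tin stands within its coaster at (308,173). Green is held upright, and the blue coaster is at (415,167).

Emit:
{"name": "move_arm", "arguments": {
  "deltas": [
    [[-0.2,0,0],0,0.2],
    [[-0.4,0,0],0,0.2],
    [[-0.6,0,0],0,0.2],
    [[-0.8,-0.03,0],0,0.2],
    [[-1,-0.03,0],0,0.2],
    [[-1,-0.03,0.2],0,0.2],
    [[-1,-0.03,0.4],0,0.2],
    [[-1,-0.03,0.6],0,0.2],
    [[-1,-0.03,0.6],0,0.2],
    [[-1,-0.03,0.6],0,0.2]
  ]
}}

```text
time_s: 33.15
ee_pos: [442.6, -223.0, 115.6]
eef_rot: [-2.238, -2.201, 0.0]
ft_force: [0.1, -0.6, -0.3]
finger_gap: 40.0
grip_force: 30.6
```

Emit:
{"name": "move_arm", "arguments": {
  "deltas": [
    [[-0.04,0,0.2],0,0.2],
    [[-0.075,0,0.4],0,0.2],
    [[-0.075,0,0.6],0,0.2],
    [[-0.075,0,0.75],0,0.2],
    [[-0.075,0,0.85],0,0.2],
    [[-0.075,0,0.9],0,0.2],
    [[-0.075,0,0.9],0,0.2],
    [[-0.075,0,0.9],0,0.2],
    [[-0.075,0,0.9],0,0.2],
    [[-0.075,0,0.9],0,0.2]
  ]
}}

```text
time_s: 33.98
ee_pos: [443.7, -231.9, 27.5]
eef_rot: [2.239, 2.201, 0.0]
ft_force: [-0.8, 0.2, -0.8]
finger_gap: 40.1
grip_force: 30.6
```

Emit:
{"name": "move_arm", "arguments": {
  "deltas": [
    [[0,0,0.05],0,0.2],
    [[0,0,0.1],0,0.2],
    [[0,0,0.13],0,0.2],
    [[0,0,0.145],0,0.2],
    [[0,0,0.155],0,0.2],
    [[0,0,0.165],0,0.2],
    [[0,0,0.17],0,0.2],
    [[0,0,0.17],0,0.2],
    [[0,0,0.17],0,0.2],
    [[0,0,0.17],0,0.2]
  ]
}}

```text
time_s: 34.82
ee_pos: [442.8, -231.2, 9.9]
eef_rot: [-2.239, -2.202, 0.0]
ft_force: [-3.1, 2.5, 7.1]
finger_gap: 40.3
grip_force: 31.4
```

Emit:
{"name": "move_arm", "arguments": {
  "deltas": [
    [[0,0,-0.005],0,0.5],
    [[0,0,-0.005],0,0.55],
    [[0,0,-0.005],0,0.65],
    [[0,0,-0.005],0,0.8],
    [[0,0,-0.005],0,1],
    [[0,0,-0.005],0,1],
    [[0,0,-0.2],0,1],
    [[0,0,-0.5],0,1],
    [[0,0,-0.8],0,1],
    [[0,0,-1.0],0,1]
  ]
}}

```text
time_s: 35.65
ee_pos: [443.7, -231.9, 111.9]
eef_rot: [2.238, 2.2, 0.0]
ft_force: [1.1, -0.5, 0.3]
finger_gap: 85.4
grip_force: 0.0
```

Emit:
{"name": "move_arm", "arguments": {
  "deltas": [
    [[0,0,-0.3],0,1],
    [[0,0,-0.6],0,1],
    [[0.3,0,-0.9],0,1],
    [[0.6,0,-1],0,1],
    [[0.97,0,-1],0,1],
    [[0.97,0,-1],0,1],
    [[0.97,0,-1],0,1],
    [[0.97,0,-1],0,1],
    [[0.97,0,-1],0,1],
    [[0.97,0,-1],0,1]
  ]
}}

```text
time_s: 36.48
ee_pos: [444.4, -135.2, 208.9]
eef_rot: [-2.241, -2.2, 0.0]
ft_force: [-0.2, -0.2, -0.9]
finger_gap: 85.0
grip_force: 0.0
```

Emit:
{"name": "move_arm", "arguments": {
  "deltas": [
    [[0.3,0,0],0,1],
    [[0.6,0,0],0,1],
    [[0.97,0,0],0,1],
    [[0.97,0,0],0,1],
    [[0.97,0,0],0,1],
    [[0.97,0,0],0,1],
    [[0.97,0,0],0,1],
    [[0.97,0,0],0,1],
    [[0.97,0,0],0,1],
    [[0.97,0,0],0,1]
  ]
}}

```text
time_s: 37.32
ee_pos: [446.3, -38.1, 209.3]
eef_rot: [-2.242, -2.201, 0.0]
ft_force: [-0.6, 0.0, 0.6]
finger_gap: 85.4
grip_force: 0.0
```

Emit:
{"name": "move_arm", "arguments": {
  "deltas": [
    [[0.3,0,0],0,1],
    [[0.6,0,0],0,1],
    [[0.97,0,0],0,1],
    [[0.97,0,0],0,1],
    [[0.97,0,0],0,1],
    [[0.97,0,0],0,1],
    [[0.97,0,0],0,1],
    [[0.97,0,0],0,1],
    [[0.97,0,0],0,1],
    [[0.97,0,0],0,1]
  ]
}}

```text
time_s: 38.15
ee_pos: [448.0, 58.9, 209.3]
eef_rot: [2.242, 2.201, -0.0]
ft_force: [-0.1, -0.4, -0.1]
finger_gap: 85.5
grip_force: 0.0
```

Emit:
{"name": "move_arm", "arguments": {
  "deltas": [
    [[0.3,0,0],0,1],
    [[0.6,0,0],0,1],
    [[0.95,0,0],0,1],
    [[0.95,0,0.3],0,1],
    [[0.95,0,0.5],0,1],
    [[0.95,0,0.5],0,1],
    [[0.95,0,0.5],0,1],
    [[0.95,0,0.5],0,1],
    [[0.95,0,0.5],0,1],
    [[0.95,0,0.5],0,1]
  ]
}}

```text
time_s: 38.98
ee_pos: [450.6, 154.3, 160.9]
eef_rot: [2.24, 2.2, 0.004]
ft_force: [0.1, 0.4, 0.0]
finger_gap: 85.4
grip_force: 0.0
```

```bash
python3 look.py w8
```

```text
38.9833 [450.617 154.344 160.889] [2.24  2.2   0.004] 85.36467296366885
red 4400 [342.   54.5] [304  18  77  74] (107, array([466.022, 262.467])) (62, array([469.484, 271.793])) (49, array([470.485, 274.487])) (4, array([473.947, 283.813]))
blue 4039 [320.  198.5] [284 163  73  72] (107, array([450.748, 170.07 ])) (62, array([450.688, 158.091])) (49, array([450.671, 154.63 ])) (4, array([450.612, 142.65 ]))
blue 1365 [572.  261.5] [553 236  39  52] (107, array([685.422, 105.788])) (62, array([739.475,  78.986])) (49, array([755.09 ,  71.243])) (4, array([809.143,  44.441]))
```

View pics/w8.png

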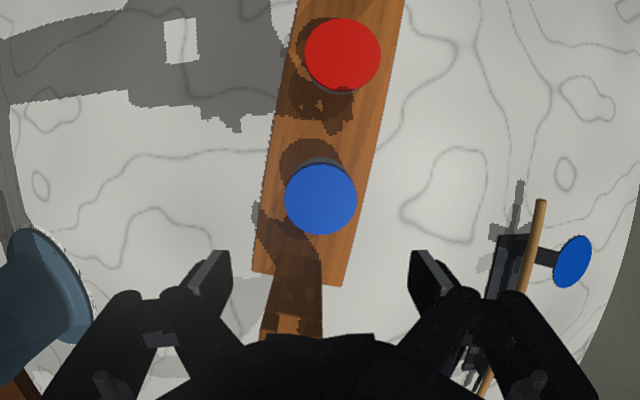

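Both large tins are clear. The blue lid is at (320,198), about (451,158), and the red at (342,54), about (470,272).

Emit:
{"name": "move_arm", "arguments": {
  "deltas": [
    [[0.037,0,0.2],0,1],
    [[0.037,0,0.4],0,1],
    [[0.037,0,0.6],0,1],
    [[0.037,0,0.8],0,1],
    [[0.037,0,0.9],0,1],
    [[0.037,0,0.9],0,1],
    [[0.037,0,0.9],0,1],
    [[0.037,0,0.9],0,1],
    [[0.037,0,0.9],0,1],
    [[0.037,0,0.9],0,1]
  ],
  "grip_force": 40
}}

```text
time_s: 39.87
ee_pos: [450.5, 158.4, 70.6]
eef_rot: [2.239, 2.201, 0.003]
ft_force: [0.4, -0.3, -0.2]
finger_gap: 85.3
grip_force: 0.0
```

Emit:
{"name": "move_arm", "arguments": {
  "deltas": [
    [[0,0,0.15],0,1],
    [[0,0,0.3],0,1],
    [[0,0,0.4],0,1],
    [[0,0,0.48],0,1],
    [[0,0,0.48],0,1],
    [[0,0,0.48],0,0.8],
    [[0,0,0.48],0,0.7],
    [[0,0,0.48],0,0.6],
    [[0,0,0.48],0,0.4],
    [[0,0,0.48],0,0.4]
  ]
}}

```text
time_s: 40.7
ee_pos: [450.6, 158.5, 22.4]
eef_rot: [2.239, 2.202, 0.003]
ft_force: [-0.7, 0.1, 5.2]
finger_gap: 58.6
grip_force: 43.4
```

Emit:
{"name": "move_arm", "arguments": {
  "deltas": [
    [[0,0,0],0,0.4],
    [[0,0,0],0,0.4],
    [[0,0,0],0,0.4],
    [[0,0,0],0,0.4],
    [[0,0,-0.03],0,0.4],
    [[0,0,-0.06],0,0.4],
    [[0,0,-0.1],0,0.4],
    [[0,0,-0.15],0,0.4],
    [[0,0,-0.2],0,0.4],
    [[0,0,-0.2],0,0.4]
  ]
}}

```text
time_s: 41.53
ee_pos: [450.4, 158.4, 42.5]
eef_rot: [2.239, 2.202, 0.003]
ft_force: [0.2, -0.2, -1.8]
finger_gap: 58.5
grip_force: 43.2
```

Emit:
{"name": "move_arm", "arguments": {
  "deltas": [
    [[0,0,-0.2],0,0.4],
    [[0,0,-0.4],0,0.4],
    [[0,0,-0.6],0,0.4],
    [[0,0,-0.8],0,0.4],
    [[0,0,-1],0,0.4],
    [[0,0,-1],0,0.4],
    [[0,0,-1],0,0.4],
    [[0,0,-1],0,0.4],
    [[0,0,-1],0,0.4],
    [[0,0,-1],0,0.4]
  ]
}}

```text
time_s: 42.37
ee_pos: [448.5, 158.2, 139.7]
eef_rot: [-2.239, -2.201, 0.004]
ft_force: [-0.1, -0.2, -2.9]
finger_gap: 58.5
grip_force: 43.8
```

Emit:
{"name": "move_arm", "arguments": {
  "deltas": [
    [[0,0,-0.2],0,0.4],
    [[0,0,-0.35],0,0.4],
    [[-0.2,0.1,-0.35],0,0.4],
    [[-0.4,0.2,-0.35],0,0.4],
    [[-0.6,0.3,-0.35],0,0.4],
    [[-0.87,0.346,-0.35],0,0.4],
    [[-0.87,0.346,-0.35],0,0.4],
    [[-0.87,0.346,-0.35],0,0.4],
    [[-0.87,0.346,-0.35],0,0.4],
    [[-0.87,0.346,-0.35],0,0.4]
  ]
}}

```text
time_s: 43.2
ee_pos: [482.2, 71.4, 175.7]
eef_rot: [-2.239, -2.203, 0.001]
ft_force: [-0.0, 0.6, -1.5]
finger_gap: 58.0
grip_force: 43.9
```

Emit:
{"name": "move_arm", "arguments": {
  "deltas": [
    [[-0.2,0.1,0],0,0.4],
    [[-0.4,0.2,0],0,0.4],
    [[-0.6,0.3,0],0,0.4],
    [[-0.87,0.346,0],0,0.4],
    [[-0.87,0.346,0],0,0.4],
    [[-0.87,0.346,0],0,0.4],
    [[-0.87,0.346,0],0,0.4],
    [[-0.87,0.346,0],0,0.4],
    [[-0.87,0.346,0],0,0.4],
    [[-0.87,0.346,0],0,0.4]
  ]
}}

```text
time_s: 44.03
ee_pos: [515.6, -16.0, 176.3]
eef_rot: [-2.239, -2.204, 0.0]
ft_force: [-0.4, -0.2, -2.3]
finger_gap: 58.3
grip_force: 43.9
```

Emit:
{"name": "move_arm", "arguments": {
  "deltas": [
    [[-0.2,0.1,0],0,0.4],
    [[-0.4,0.2,0],0,0.4],
    [[-0.6,0.3,0],0,0.4],
    [[-0.87,0.346,0],0,0.4],
    [[-0.87,0.346,0.2],0,0.4],
    [[-0.87,0.346,0.4],0,0.4],
    [[-0.87,0.346,0.6],0,0.4],
    [[-0.87,0.346,0.7],0,0.4],
    [[-0.87,0.346,0.7],0,0.4],
    [[-0.87,0.346,0.7],0,0.4]
  ]
}}

```text
time_s: 44.87
ee_pos: [548.9, -104.0, 106.3]
eef_rot: [-2.239, -2.203, 0.0]
ft_force: [0.5, 0.3, -2.3]
finger_gap: 57.9
grip_force: 43.9
```

Next it goes down 75 mm to just above the coaster, then slowly to contact.

Emit:
{"name": "move_arm", "arguments": {
  "deltas": [
    [[0,0,0.2],0,0.4],
    [[0,0,0.4],0,0.4],
    [[0,0,0.55],0,0.4],
    [[0,0,0.65],0,0.4],
    [[0,0,0.72],0,0.4],
    [[0,0,0.75],0,0.4],
    [[0,0,0.75],0,0.4],
    [[0,0,0.75],0,0.4],
    [[0,0,0.75],0,0.4],
    [[0,0,0.75],0,0.4]
  ]
}}

```text
time_s: 45.7
ee_pos: [549.6, -104.7, 32.2]
eef_rot: [2.239, 2.201, 0.001]
ft_force: [-0.6, 0.1, -2.3]
finger_gap: 58.4
grip_force: 43.9
```

Emit:
{"name": "move_arm", "arguments": {
  "deltas": [
    [[0,0,0.05],0,0.4],
    [[0,0,0.09],0,0.4],
    [[0,0,0.12],0,0.4],
    [[0,0,0.135],0,0.4],
    [[0,0,0.145],0,0.4],
    [[0,0,0.15],0,0.4],
    [[0,0,0.155],0,0.4],
    [[0,0,0.16],0,0.4],
    [[0,0,0.16],0,0.4],
    [[0,0,0.16],0,0.4]
  ]
}}

```text
time_s: 46.53
ee_pos: [549.0, -104.4, 15.4]
eef_rot: [2.24, 2.202, 0.0]
ft_force: [-0.7, -0.1, -1.4]
finger_gap: 58.5
grip_force: 43.9
```

Emit:
{"name": "move_arm", "arguments": {
  "deltas": [
    [[0,0,0.005],0,0.4],
    [[0,0,0.01],0,0.4],
    [[0,0,0.015],0,0.4],
    [[0,0,0.015],0,0.4],
    [[0,0,0.015],0,0.4],
    [[0,0,0.015],0,0.4],
    [[0,0,0.015],0,0.4],
    [[0,0,0.015],0,0.4],
    [[0,0,0.015],0,0.4],
    [[0,0,0.015],0,0.4]
  ]
}}

```text
time_s: 47.37
ee_pos: [549.0, -104.4, 14.4]
eef_rot: [2.24, 2.203, -0.0]
ft_force: [-4.1, 1.2, 5.2]
finger_gap: 58.3
grip_force: 44.6
```

Emit:
{"name": "move_arm", "arguments": {
  "deltas": [
    [[0,0,0],0,0.72],
    [[0,0,0],0,0.75],
    [[0,0,0],0,0.8],
    [[0,0,0],0,0.9],
    [[0,0,0],0,1],
    [[0,0,0],0,1],
    [[0,0,-0.2],0,1],
    [[0,0,-0.5],0,1],
    [[0,0,-0.8],0,1],
    [[0,0,-1.0],0,1]
  ]
}}

```text
time_s: 48.2
ee_pos: [549.9, -104.8, 116.6]
eef_rot: [2.238, 2.201, 0.002]
ft_force: [0.2, -1.0, 0.1]
finger_gap: 85.0
grip_force: 0.0
```

Emit:
{"name": "move_arm", "arguments": {
  "deltas": [
    [[0,0,-0.3],0,1],
    [[0,0,-0.6],0,1],
    [[0.3,0,-0.9],0,1],
    [[0.6,-0.1,-1],0,1],
    [[0.94,-0.215,-1],0,1],
    [[0.94,-0.215,-1],0,1],
    [[0.94,-0.215,-1],0,1],
    [[0.94,-0.215,-1],0,1],
    [[0.94,-0.215,-1],0,1],
    [[0.94,-0.215,-1],0,1]
  ]
}}

```text
time_s: 49.03
ee_pos: [529.1, -11.0, 213.4]
eef_rot: [-2.241, -2.201, 0.001]
ft_force: [-0.2, 0.4, -0.3]
finger_gap: 85.5
grip_force: 0.0
```

Emit:
{"name": "move_arm", "arguments": {
  "deltas": [
    [[0.3,-0.1,0],0,1],
    [[0.6,-0.2,0],0,1],
    [[0.94,-0.215,0],0,1],
    [[0.94,-0.215,0],0,1],
    [[0.94,-0.215,0],0,1],
    [[0.94,-0.215,0],0,1],
    [[0.94,-0.215,0],0,1],
    [[0.94,-0.215,0],0,1],
    [[0.94,-0.215,0],0,1],
    [[0.94,-0.215,0],0,1]
  ]
}}

```text
time_s: 49.87
ee_pos: [509.3, 83.6, 213.8]
eef_rot: [2.242, 2.201, -0.0]
ft_force: [0.8, 0.1, 0.6]
finger_gap: 85.3
grip_force: 0.0
```

Emit:
{"name": "move_arm", "arguments": {
  "deltas": [
    [[0.3,-0.1,0],0,1],
    [[0.6,-0.2,0],0,1],
    [[0.94,-0.215,0],0,1],
    [[0.94,-0.215,0],0,1],
    [[0.94,-0.215,0],0,1],
    [[0.94,-0.215,0],0,1],
    [[0.94,-0.215,0],0,1],
    [[0.94,-0.215,0],0,1],
    [[0.94,-0.215,0],0,1],
    [[0.94,-0.215,0],0,1]
  ]
}}

```text
time_s: 50.7
ee_pos: [489.4, 178.0, 213.8]
eef_rot: [-2.242, -2.201, 0.0]
ft_force: [-0.1, 0.0, -0.1]
finger_gap: 84.9
grip_force: 0.0
```

Emit:
{"name": "move_arm", "arguments": {
  "deltas": [
    [[0.3,-0.1,0],0,1],
    [[0.6,-0.2,0],0,1],
    [[0.93,-0.215,0],0,1],
    [[0.93,-0.215,0.3],0,1],
    [[0.93,-0.215,0.5],0,1],
    [[0.93,-0.215,0.5],0,1],
    [[0.93,-0.215,0.5],0,1],
    [[0.93,-0.215,0.5],0,1],
    [[0.93,-0.215,0.5],0,1],
    [[0.93,-0.215,0.5],0,1]
  ]
}}

```text
time_s: 51.53
ee_pos: [470.4, 272.0, 165.5]
eef_rot: [2.24, 2.201, 0.004]
ft_force: [-0.8, 0.2, 0.7]
finger_gap: 85.5
grip_force: 0.0
```

```bash
python3 look.py w9
```

```text
51.5333 [470.41  271.997 165.528] [2.24  2.201 0.004] 85.52638483655605
red 3979 [319.5 197. ] [284 162  72  71] (107, array([470.225, 287.554])) (62, array([470.093, 275.84 ])) (49, array([470.055, 272.456])) (4, array([469.923, 260.743]))
blue 317 [550. 319.] [540 307  21  25] (107, array([705.377, 154.851])) (62, array([758.199, 113.255])) (49, array([773.458, 101.238])) (4, array([826.28 ,  59.642]))
```

Red is at (470,275.8). I shift x by +38 mm/1000 of the share and go down 143 mm.

Emit:
{"name": "move_arm", "arguments": {
  "deltas": [
    [[0.037,0,0.2],0,1],
    [[0.037,0,0.4],0,1],
    [[0.037,0,0.6],0,1],
    [[0.037,0,0.8],0,1],
    [[0.037,0,0.95],0,1],
    [[0.037,0,0.95],0,1],
    [[0.037,0,0.95],0,1],
    [[0.037,0,0.95],0,1],
    [[0.037,0,0.95],0,1],
    [[0.037,0,0.95],0,1]
  ]
}}

```text
time_s: 52.42
ee_pos: [470.4, 276.1, 70.3]
eef_rot: [2.239, 2.202, 0.004]
ft_force: [-0.9, -0.7, -0.6]
finger_gap: 85.5
grip_force: 0.0
```

Emit:
{"name": "move_arm", "arguments": {
  "deltas": [
    [[0,0,0.15],0,1],
    [[0,0,0.3],0,1],
    [[0,0,0.4],0,1],
    [[0,0,0.48],0,1],
    [[0,0,0.48],0,1],
    [[0,0,0.48],0,0.8],
    [[0,0,0.48],0,0.7],
    [[0,0,0.48],0,0.6],
    [[0,0,0.48],0,0.4],
    [[0,0,0.48],0,0.4]
  ]
}}

```text
time_s: 53.25
ee_pos: [470.4, 276.1, 21.9]
eef_rot: [2.24, 2.202, 0.003]
ft_force: [1.3, -0.3, 4.0]
finger_gap: 57.9
grip_force: 43.5
```

Emit:
{"name": "move_arm", "arguments": {
  "deltas": [
    [[0,0,0],0,0.4],
    [[0,0,0],0,0.4],
    [[0,0,0],0,0.4],
    [[0,0,0],0,0.4],
    [[0,0,-0.03],0,0.4],
    [[0,0,-0.06],0,0.4],
    [[0,0,-0.1],0,0.4],
    [[0,0,-0.15],0,0.4],
    [[0,0,-0.2],0,0.4],
    [[0,0,-0.2],0,0.4]
  ]
}}

```text
time_s: 54.08
ee_pos: [470.0, 276.0, 42.0]
eef_rot: [2.24, 2.202, 0.003]
ft_force: [0.9, 0.3, -1.7]
finger_gap: 58.2
grip_force: 43.3
```

Emit:
{"name": "move_arm", "arguments": {
  "deltas": [
    [[0,0,-0.2],0,0.4],
    [[0,0,-0.4],0,0.4],
    [[0,0,-0.6],0,0.4],
    [[0,0,-0.8],0,0.4],
    [[0,0,-1],0,0.4],
    [[0,0,-1],0,0.4],
    [[0,0,-1],0,0.4],
    [[0,0,-1],0,0.4],
    [[0,0,-1],0,0.4],
    [[0,0,-1],0,0.4]
  ]
}}

```text
time_s: 54.92
ee_pos: [468.3, 275.3, 139.0]
eef_rot: [-2.239, -2.201, 0.004]
ft_force: [0.3, 0.6, -2.2]
finger_gap: 58.3
grip_force: 44.0
```

Emit:
{"name": "move_arm", "arguments": {
  "deltas": [
    [[0,0,-0.2],0,0.4],
    [[0,0,-0.35],0,0.4],
    [[-0.2,0.05,-0.35],0,0.4],
    [[-0.4,0.1,-0.35],0,0.4],
    [[-0.6,0.15,-0.35],0,0.4],
    [[-0.888,0.158,-0.35],0,0.4],
    [[-0.888,0.158,-0.35],0,0.4],
    [[-0.888,0.158,-0.35],0,0.4],
    [[-0.888,0.158,-0.35],0,0.4],
    [[-0.888,0.158,-0.35],0,0.4]
  ]
}}

```text
time_s: 55.75
ee_pos: [483.4, 187.2, 175.4]
eef_rot: [-2.239, -2.203, 0.001]
ft_force: [-0.8, 0.3, -2.6]
finger_gap: 57.7
grip_force: 44.0
```

Emit:
{"name": "move_arm", "arguments": {
  "deltas": [
    [[-0.2,0.1,0],0,0.4],
    [[-0.4,0.12,0],0,0.4],
    [[-0.6,0.14,0],0,0.4],
    [[-0.888,0.158,0],0,0.4],
    [[-0.888,0.158,0],0,0.4],
    [[-0.888,0.158,0],0,0.4],
    [[-0.888,0.158,0],0,0.4],
    [[-0.888,0.158,0],0,0.4],
    [[-0.888,0.158,0],0,0.4],
    [[-0.888,0.158,0],0,0.4]
  ]
}}

```text
time_s: 56.58
ee_pos: [497.8, 98.4, 175.7]
eef_rot: [-2.239, -2.204, 0.0]
ft_force: [0.3, -0.0, -2.3]
finger_gap: 58.6
grip_force: 44.0
```

Emit:
{"name": "move_arm", "arguments": {
  "deltas": [
    [[-0.2,0.1,0],0,0.4],
    [[-0.4,0.12,0],0,0.4],
    [[-0.6,0.14,0],0,0.4],
    [[-0.888,0.158,0],0,0.4],
    [[-0.888,0.158,0],0,0.4],
    [[-0.888,0.158,0],0,0.4],
    [[-0.888,0.158,0],0,0.4],
    [[-0.888,0.158,0],0,0.4],
    [[-0.888,0.158,0],0,0.4],
    [[-0.888,0.158,0],0,0.4]
  ]
}}

```text
time_s: 57.42
ee_pos: [512.1, 9.3, 175.7]
eef_rot: [-2.239, -2.204, 0.0]
ft_force: [0.2, -0.1, -1.9]
finger_gap: 58.3
grip_force: 44.1
```

Emit:
{"name": "move_arm", "arguments": {
  "deltas": [
    [[-0.2,0.1,0],0,0.4],
    [[-0.4,0.12,0],0,0.4],
    [[-0.6,0.14,0],0,0.4],
    [[-0.888,0.158,0],0,0.4],
    [[-0.888,0.158,0],0,0.4],
    [[-0.888,0.158,0],0,0.4],
    [[-0.888,0.158,0],0,0.4],
    [[-0.888,0.158,0],0,0.4],
    [[-0.888,0.158,0],0,0.4],
    [[-0.888,0.158,0],0,0.4]
  ]
}}

```text
time_s: 58.25
ee_pos: [526.5, -79.7, 175.8]
eef_rot: [-2.239, -2.204, -0.0]
ft_force: [-0.5, -0.0, -2.5]
finger_gap: 58.0
grip_force: 44.1
```

Emit:
{"name": "move_arm", "arguments": {
  "deltas": [
    [[-0.2,0.1,0],0,0.4],
    [[-0.4,0.12,0],0,0.4],
    [[-0.6,0.14,0],0,0.4],
    [[-0.888,0.158,0],0,0.4],
    [[-0.888,0.158,0],0,0.4],
    [[-0.888,0.158,0],0,0.4],
    [[-0.888,0.158,0],0,0.4],
    [[-0.888,0.158,0],0,0.4],
    [[-0.888,0.158,0],0,0.4],
    [[-0.888,0.158,0],0,0.4]
  ]
}}

```text
time_s: 59.08
ee_pos: [540.8, -168.7, 175.8]
eef_rot: [-2.239, -2.204, 0.0]
ft_force: [0.3, -0.3, -2.3]
finger_gap: 58.5
grip_force: 44.1
```

```bash
python3 look.py w10
```

```text
59.0833 [ 540.78  -168.704  175.754] [-2.239 -2.204  0.   ] 58.508964229759435
red 13844 [319.5 280.5] [246 223 148 116] (107, array([ 539.298, -222.694])) (62, array([ 538.829, -248.763])) (49, array([ 538.694, -256.295])) (4, array([ 538.225, -282.364]))
yellow 2698 [215. 133.] [183 103  65  61] (107, array([ 468.032, -108.272])) (62, array([ 452.295, -109.826])) (49, array([ 447.748, -110.275])) (4, array([ 432.011, -111.829]))
green 258 [248.5 229. ] [237 215  24  29] (107, array([ 487.658, -179.341])) (62, array([ 476.126, -196.122])) (49, array([ 472.794, -200.97 ])) (4, array([ 461.262, -217.751]))
green 725 [222.  252.5] [205 232  35  42] (107, array([ 464.395, -198.783])) (62, array([ 447.878, -219.73 ])) (49, array([ 443.107, -225.781])) (4, array([ 426.591, -246.727]))
blue 1946 [539.  25.] [515   0  49  51] (107, array([720.712, -13.025])) (62, array([759.112,   5.827])) (49, array([770.205,  11.274])) (4, array([808.604,  30.126]))
blue 4942 [329.  123.5] [289  84  81  80] (107, array([ 547.545, -104.921])) (62, array([ 548.844, -105.758])) (49, array([ 549.219, -105.999])) (4, array([ 550.517, -106.836]))
blue 2572 [533. 155.] [509 122  49  67] (107, array([ 713.383, -122.676])) (62, array([ 750.212, -127.316])) (49, array([ 760.851, -128.657])) (4, array([ 797.68 , -133.297]))
blue 1069 [457.5 276. ] [432 261  52  31] (107, array([ 653.953, -225.079])) (62, array([ 678.049, -251.659])) (49, array([ 685.011, -259.338])) (4, array([ 709.107, -285.918]))
```

View pics/w10.png

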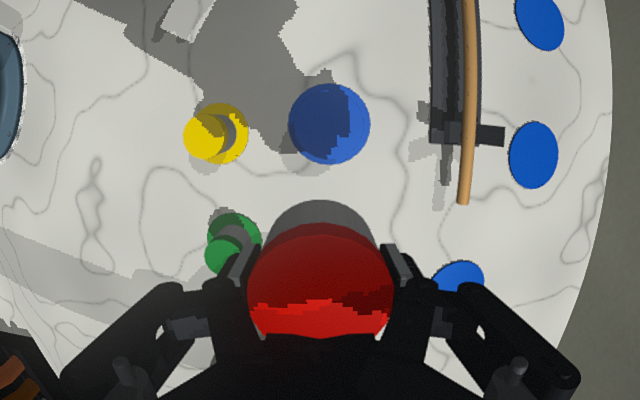

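Yellow and green stand on their coasters at (218,133) and (233,243), and blue is at (329,123). Red is held upright.

Emit:
{"name": "move_arm", "arguments": {
  "deltas": [
    [[-0.2,0.1,0],0,0.4],
    [[-0.4,0.12,0],0,0.4],
    [[-0.6,0.14,0],0,0.4],
    [[-0.895,0.16,0],0,0.4],
    [[-0.895,0.16,0.2],0,0.4],
    [[-0.895,0.16,0.4],0,0.4],
    [[-0.895,0.16,0.6],0,0.4],
    [[-0.895,0.16,0.7],0,0.4],
    [[-0.895,0.16,0.7],0,0.4],
    [[-0.895,0.16,0.7],0,0.4]
  ]
}}

```text
time_s: 59.97
ee_pos: [555.3, -259.0, 105.8]
eef_rot: [-2.239, -2.203, 0.0]
ft_force: [-0.4, -0.1, -2.1]
finger_gap: 57.8
grip_force: 44.1
```

Emit:
{"name": "move_arm", "arguments": {
  "deltas": [
    [[0,0,0.2],0,0.4],
    [[0,0,0.4],0,0.4],
    [[0,0,0.55],0,0.4],
    [[0,0,0.65],0,0.4],
    [[0,0,0.72],0,0.4],
    [[0,0,0.75],0,0.4],
    [[0,0,0.75],0,0.4],
    [[0,0,0.75],0,0.4],
    [[0,0,0.75],0,0.4],
    [[0,0,0.75],0,0.4]
  ]
}}

```text
time_s: 60.8
ee_pos: [555.9, -259.7, 31.8]
eef_rot: [2.239, 2.201, 0.0]
ft_force: [-0.1, -0.1, -2.0]
finger_gap: 58.1
grip_force: 44.1
```

Emit:
{"name": "move_arm", "arguments": {
  "deltas": [
    [[0,0,0.05],0,0.4],
    [[0,0,0.09],0,0.4],
    [[0,0,0.12],0,0.4],
    [[0,0,0.135],0,0.4],
    [[0,0,0.145],0,0.4],
    [[0,0,0.15],0,0.4],
    [[0,0,0.15],0,0.4],
    [[0,0,0.15],0,0.4],
    [[0,0,0.15],0,0.4],
    [[0,0,0.15],0,0.4]
  ]
}}

```text
time_s: 61.63
ee_pos: [555.4, -259.4, 16.0]
eef_rot: [2.24, 2.202, 0.0]
ft_force: [-0.6, -0.3, -1.7]
finger_gap: 58.3
grip_force: 44.1
```

Emit:
{"name": "move_arm", "arguments": {
  "deltas": [
    [[0,0,0.005],0,0.4],
    [[0,0,0.01],0,0.4],
    [[0,0,0.015],0,0.4],
    [[0,0,0.02],0,0.4],
    [[0,0,0.023],0,0.4],
    [[0,0,0.023],0,0.4],
    [[0,0,0.023],0,0.4],
    [[0,0,0.023],0,0.4],
    [[0,0,0.023],0,0.4],
    [[0,0,0.023],0,0.4]
  ]
}}

```text
time_s: 62.47
ee_pos: [555.3, -259.4, 13.9]
eef_rot: [-2.24, -2.202, 0.0]
ft_force: [-3.2, 1.6, 5.7]
finger_gap: 58.4
grip_force: 44.7
```

Contact. I release, rise, pull back over free space and check.

Emit:
{"name": "move_arm", "arguments": {
  "deltas": [
    [[0,0,0],0,0.72],
    [[0,0,0],0,0.75],
    [[0,0,0],0,0.8],
    [[0,0,0],0,0.9],
    [[0,0,0],0,1],
    [[0,0,0],0,1],
    [[0,0,-0.2],0,1],
    [[0,0,-0.5],0,1],
    [[0,0,-0.8],0,1],
    [[0,0,-1.0],0,1]
  ]
}}

```text
time_s: 63.3
ee_pos: [556.2, -260.0, 116.4]
eef_rot: [2.238, 2.2, 0.001]
ft_force: [0.5, -0.8, 0.1]
finger_gap: 85.3
grip_force: 0.0
```

Emit:
{"name": "move_arm", "arguments": {
  "deltas": [
    [[0,0,-0.3],0,1],
    [[0,0,-0.6],0,1],
    [[0.3,0,-0.9],0,1],
    [[0.6,0,-1],0,1],
    [[1,0,-1],0,1],
    [[1,0,-1],0,1],
    [[1,0,-1],0,1],
    [[1,0,-1],0,1],
    [[1,0,-1],0,1],
    [[1,0,-1],0,1]
  ]
}}

```text
time_s: 64.13
ee_pos: [556.8, -160.4, 213.0]
eef_rot: [-2.241, -2.2, 0.001]
ft_force: [0.2, 0.0, 0.7]
finger_gap: 85.3
grip_force: 0.0
```

Emit:
{"name": "move_arm", "arguments": {
  "deltas": [
    [[0.3,0,0],0,1],
    [[0.6,0,0],0,1],
    [[1,0,0],0,1],
    [[1,0,0],0,1],
    [[1,0,0],0,1],
    [[1,0,0],0,1],
    [[1,0,0],0,1],
    [[1,0,0],0,1],
    [[1,0,0],0,1],
    [[1,0,0],0,1]
  ]
}}

```text
time_s: 64.97
ee_pos: [558.7, -60.1, 213.5]
eef_rot: [-2.242, -2.201, 0.0]
ft_force: [0.2, 0.4, 0.7]
finger_gap: 85.5
grip_force: 0.0
```

Emit:
{"name": "move_arm", "arguments": {
  "deltas": [
    [[0.3,0,0],0,1],
    [[0.6,0,0],0,1],
    [[1,0,0],0,1],
    [[1,0,0],0,1],
    [[1,0,0],0,1],
    [[1,0,0],0,1],
    [[1,0,0],0,1],
    [[1,0,0],0,1],
    [[1,0,0],0,1],
    [[1,0,0],0,1]
  ]
}}

```text
time_s: 65.8
ee_pos: [560.4, 39.8, 213.5]
eef_rot: [2.242, 2.201, -0.0]
ft_force: [-0.2, 0.2, 0.2]
finger_gap: 85.5
grip_force: 0.0
```

Emit:
{"name": "move_arm", "arguments": {
  "deltas": [
    [[0.3,0,0],0,1],
    [[0.6,0,0],0,1],
    [[1,0,0],0,1],
    [[1,0,0],0,1],
    [[1,0,0],0,1],
    [[1,0,0],0,1],
    [[1,0,0],0,1],
    [[1,0,0],0,1],
    [[1,0,0],0,1],
    [[1,0,0],0,1]
  ]
}}

```text
time_s: 66.63
ee_pos: [562.2, 139.8, 213.5]
eef_rot: [2.242, 2.201, 0.0]
ft_force: [0.1, -0.8, -0.6]
finger_gap: 85.3
grip_force: 0.0
```

Run:
```python
from h import *
a,d=r.camera("top");b,_=r.camera("scene")
np.set_printoptions(precision=1,suppress=True)
C=cloud(r.camera_model("top"),d)
for n,x,y,z,h in(("yellow",435.5,-110.5,49,6),("green",443,-231,49,6),("blue",549.5,-105,54,6),("red",555.5,-258.5,54,6)):
    k=(np.hypot(C[...,0]-x,C[...,1]-y)<60)&(abs(C[...,2]-z)<h); print(n,k.sum(),(C[k].min(0)+C[k].max(0))/2,np.ptp(C[k],0))
cv2.imwrite("pics/c11.png",np.vstack([cv2.resize(a[130:300,230:480],None,fx=1.8,fy=1.8),cv2.resize(b[90:260,150:400],None,fx=1.8,fy=1.8)]))
```

```text
yellow 188 [ 433.4 -109.8   48.8] [39.4 39.5 11.7]
green 195 [ 440.7 -230.4   48.9] [37.1 40.3 11.2]
blue 382 [ 546.1 -104.4   54. ] [57.1 56.2 11.9]
red 384 [ 553.7 -259.4   53.8] [57.3 59.1 11.3]
```

View pics/c11.png

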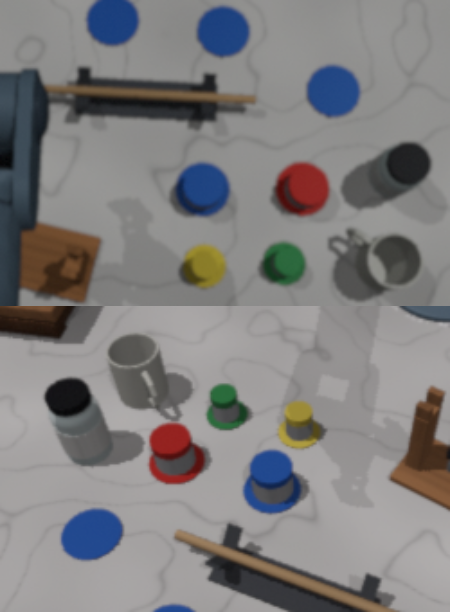

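All four tins stand centred on their coasters, within 3 mm as the top camera measures both. The bar is in the rest, and the jar and mug are untouched.

```bash
python3 -c "
from workcell import r
print(r.finish_job())"
```

```text
the job is handed in; nothing more can be done
None
```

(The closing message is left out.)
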